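Lock the chopper spindle, find the hub cap's thread hand and lift the cap off

ROBOT

A 6-joint arm with a two-finger parallel gripper is mounted at the origin on the work surface. World frame = base frame: x ahead of the robot, y to its left, z up, the work surface at z = 0. Lengths are in m, angles in rad, forces in N, time in s.
With the tool pointing down it reaches from about 0.35 to 0.875 m from the base axis. Payload 4.2 kg.
Tool frame: the origin (TCP) lies at the very end of the fingers, on their centre line; the grasp point (between the pads) lies 19 mm behind it; x points along the fingers, y is the direction in which the jaws open and shut, and the axes are right-handed (so a half turn about x gives the same grasp; the last joint's range is limited). The gripper opens to 85 mm and grips with 20 to 120 N. Pads are 22 mm wide; open, the fingers measure 114 mm over their backs; the gripper's body (76 mm by 85 mm) begins 54 mm behind the grasp point. The pads swing forward as they close: fully open they stand 13 mm farther back than shut.
Start: joints at [-1.042, 0.385, 0.008, 0, -1.194, -0.259], TCP at [0.167, -0.602, 0.231] pointing down, gripper open.
Joint ranges: [-3.14, 3.14], [-1.21, 2.06], [-1.07, 1.41], [-3.16, 2.05], [-2.99, -0.16], [-3.1, 3.1]. Speed limits (rad/s): [2.79, 2.79, 3.14, 3.14, 3.14, 3.14].

INTERFACE

Orientations are given as a rotation vector (axis times angle).
In Python, from rig import * gives the robot as it stands. The module is installed in compiled form; this text tells all that it offers.
- The arm moves only by the tool drive_tool, never from a script. Its arguments are lists of equal length, an entry for each row: "delta_rot": the turn, a rotation vector about the tool's x, y, z in units of 0.1 rad (1.0 is 0.1 rad), a list of three; "translation": the shift along the tool's x, y, z in units of 0.025 m (1.0 is 0.025 m), a list of three; "hand": the closure, from 0 (fully open) to 1 (shut). A call has 1 to 10 rows; each row shifts and turns the pose as measured when the row begins, along the tool's axes as they then stand; what a row does not reach is not made up. A row lasts 1/12 s, in which the tool goes at most 41.7 mm and 7.16 degrees, less where a joint would pass 70% of its speed; a pose out of reach is approached as far as the arm can. A call with a number of a shift or a turn outside -1 to 1 is refused whole. A call with a gripper value outside its range is refused whole. The fingers move at their own pace and stop on an object; "force" is the grip in N (left out, the last holds). Time passes only in rows, so rows that do not move let the fingers close. It gives the time, the measured TCP pose, the force and the opening at its end, in the units of the state.
- state(): the state, without advancing time (a new reading comes with each control period).
- snapshot(name): name is "side" or "top" or "wrist"; returns a dict with "pixels" (480x640x3 uint8, blue, green, red), "camera_matrix" (3x3 intrinsics, pixels), "k1" (the pictures are not rectified: a ray, as slopes to the right and down, at radius r is drawn at 1 + k1 r^2 times it, then the intrinsics apply), "world_from_camera" (4x4, takes a point from camera to world coordinates). Camera axes: x right, y down, z forward; pixel columns grow to the right and rows downward; lengths in m; the calibration is good to about 2 mm. A picture is of the moment at which its call begins. There is no depth.
- finish_job(): hands the job in, once; it reports no verdict.
The state is a dict: "time": time; "q": joint angles; "dq": joint speeds; "tau": joint torques, N m; "ee_pos": TCP position; "ee_rot": TCP orientation; "wrist_force": force on the tool from outside, world axes, zero at the start; "wrist_torque": the same for the moment, N m; "finger_gap": finger opening in m.
Only numpy, scipy, OpenCV 4.12 (cv2) and the standard library are available. Lean on these libraries where they do the work, as an engineer would, in place of code of your own. Each camera call takes 0.05 s, during which the arm holds its last target.

TASK

The chopper's grating disc is due to come off for washing: slide the flat spindle key edgewise, blade first, fully home into the slot above the small steel ledge on the chopper's front and leave it there, so that the spindle cannot turn. Only then find by feel which way the black hub cap on top unscrews (some of these machines have a left-hand thread, some a right-hand one, and nothing shows which), without dragging it off by force. Lift the cap off and finish while holding it in the gripper, upright and still, at least 8 cm above its seat; leave the other things on the table where they are.

Things in the scene. Friction and masses are not known exactly. Their poses are not given: they have to be found in the camera images.
- machine: white countertop chopper, bowl off, fixed. Origin on the table below the hub axis; its front faces its own -x, to the robot. Deck: x +-90, y -110 to 115 mm, 110 mm tall. Motor housing beside it: x +-100, y 115 to 285, 206 mm tall. Over the deck a steel grating disc, radius 72, top at 118 mm, turns with the spindle. Spindle turns freely; with the key home it is locked to about 5 degrees.
- slot_mouth (a point): centre of the mouth of the level key slot in the flat front face of the chopper, 72.5 mm above the table; axes as the chopper's, +x leads into the slot. The slot is 29 mm wide and 9 mm high (floor 68 mm above the table), deeper than the key's blade; it carries the key about level by itself. Below the mouth a steel ledge, 46 mm wide and level with the slot's floor, stands 23 mm out of the face: it is seen from above.
- key_grip (a point): centre of the spindle key's upright black handle (40 mm along x, 14 thick across y, 5 to 41 mm above the key's underside), 26 mm above the underside. The key (0.17 kg, dark steel) lies flat on the table; +x points to the blade's tip. Plate 24 mm wide, 5 thick, from 20 mm behind to 98 mm ahead of this point. Shoulder (54 wide, 12 high) with its front face 38 mm ahead.
- key_shoulder (a point): point on the key at its cross shoulder's front face, in the middle of the plate's thickness: 38 mm ahead of the handle's centre, 2.5 mm above the underside; axes as the key's. The shoulder meets the chopper's front face when the key is fully home (60 mm of blade inside).
- cap_seat (a point): centre of the flange on which the hub cap sits, on the hub axis, 124 mm above the table; axes as the chopper's. The short two-start thread is of either hand, different from run to run: the wrong way, the cap comes up hard against a stop after 2 to 28 degrees; the right way it turns easily and is free to lift from 68 to 95 degrees of turn (turn it about 80), with no lift needed meanwhile.
- cap_grip (a point): centre of the grip bar on the black hub cap (0.15 kg), on the cap's axis, 48 mm above its lower edge. The bar runs along the cap's x: 50 mm long, 14 thick across y, from 33 to 64 mm above the lower edge. Round skirt below: 54 mm across, 33 tall. At the start the cap is screwed on, bar within 7 degrees of the chopper's x. The post inside reaches 21 mm above the seat.
- carton_a: open kraft take-away carton, 170 x 130 x 65 mm with splayed flaps, cookies inside, to the right of the key; leave it alone
- carton_b: open kraft take-away carton, 170 x 130 x 65 mm with splayed flaps, to the left; leave it alone
- spray_can: white pan-release spray can, 62 mm across, 200 mm tall, beyond the key, right of the chopper; leave it alone
- jar: small glass jar with a metal lid, 66 mm across, 85 mm tall, right of the chopper; leave it alone
- spatula: spatula 260 mm long with a black handle, lying flat near the robot, to the left of the key; leave it alone
- scraper: bench scraper lying flat near the robot on the left: steel blade 100 x 150 mm, round handle 22 mm thick along one long edge; leave it alone
Mind the look-alikes: they are no part of the job. Leave any orange or yellow look-alike of the part that bears cap_grip alone.

How it is judged:
On the way:
1. the key is fully home in the chopper's slot while the cap still sits on the hub (x of key_shoulder in the frame of slot_mouth between -0.006 and 0.006 m and y of key_shoulder in the frame of slot_mouth between -0.008 and 0.008 m and z of key_shoulder in the frame of slot_mouth between -0.008 and 0.008 m and distance between cap_grip and cap_seat below 0.056 m), for 0.2 s.
At the end, for the whole second after the job is handed in: the key is still fully home (shoulder within 6 mm of the chopper's front face, within 8 mm sideways and in height), and the fingers hold the cap still, upright within 0.3 rad, its lower edge at least 80 mm above its seat and resting on nothing else (x of key_shoulder in the frame of slot_mouth between -0.006 and 0.006 m and y of key_shoulder in the frame of slot_mouth between -0.008 and 0.008 m and z of key_shoulder in the frame of slot_mouth between -0.008 and 0.008 m and z of cap_grip in the frame of cap_seat above 0.128 m and angle between cap_grip's own z axis and vertical below 0.3 rad and contact force between the fingers and cap above 1 N and contact force between cap and machine below 0.1 N and linear speed of cap below 0.03 m/s and angular speed of cap below 0.3 rad/s); the arm keeps its last pose, push and grip.
It fails at once if the cap turned by more than 0.5 rad or raised by more than 12 mm before the key is fully home (not (x of key_shoulder in the frame of slot_mouth between -0.006 and 0.006 m and y of key_shoulder in the frame of slot_mouth between -0.008 and 0.008 m and z of key_shoulder in the frame of slot_mouth between -0.008 and 0.008 m) and (angle between the x axis of cap_grip and the x axis of machine, either way round above 0.5 rad or z of cap_grip in the frame of cap_seat above 0.06 m)).
It fails at once if the cap pulled off by force, lifted without being unscrewed (z of cap_grip in the frame of cap_seat between 0.056 and 0.072 m and horizontal distance between cap_grip and cap_seat below 0.01 m and angle between the x axis of cap_grip and the x axis of machine, either way round below 0.5 rad).
It fails at once if another thing on the table pushed more than 30 mm from its place (distance of any of carton_a, carton_b, spray_can, jar, spatula, scraper from where it was at the start of the episode above 0.03 m).
It also fails if it takes over 64 s, if anything falls off the work surface, if the arm or the gripper's body presses on something with over 40 N, if the wrist force passes 120 N, or if a joint passes its speed limit or range.

## Working session

There is one attempt and no reset: what is moved stays moved. The work goes in short steps, Python scripts to look and compute and a tool call to move; the robot and the scene stay as the last step left them, time stands still between calls to the robot, and variables do not carry over. Pictures are saved under pics/ and viewed, and the job is handed in when it is done.

Besides the shell and the picture viewer there is one more tool, called after "Emit:" as name(argument=value, ...), one argument or row to a line, values as JSON. drive_tool: Moves the arm, as the interface text tells. Shifts and turns lie within -1 to 1; 1 stands for 0.025 m of shift or 0.1 rad of turn. Its arguments: {"type":"object","properties":{"delta_rot":{"type":"array","items":{"type":"array","items":{"type":"number","minimum":-1,"maximum":1}}},"translation":{"type":"array","items":{"type":"array","items":{"type":"number","minimum":-1,"maximum":1}}},"hand":{"type":"array","items":{"type":"number"}},"force":{"type":"number"}},"required":["delta_rot","translation","hand"]}

```bash
mkdir -p pics
cat > h.py <<'E'
from rig import *
import numpy as np, cv2
from scipy.spatial.transform import Rotation as R
def snap(n,f):
    s=snapshot(n); cv2.imwrite('pics/'+f+'.png',s['pixels']); np.savez('pics/'+f+'.npz',K=s['camera_matrix'],k1=s['k1'],T=s['world_from_camera']); return s
def load(f):
    d=np.load('pics/'+f+'.npz'); return d['K'],float(d['k1']),d['T']
def pix2w(f,u,v,z):
    K,k1,T=load(f)
    p=cv2.undistortPoints(np.array([[[u,v]]],float),K,np.array([k1,0,0,0.]))[0,0]
    d=T[:3,:3]@np.array([p[0],p[1],1]); o=T[:3,3]; return o+d*(z-o[2])/d[2]
def w2pix(f,P):
    K,k1,T=load(f); P=np.atleast_2d(P).astype(float); c=(P-T[:3,3])@T[:3,:3]
    x=c[:,:2]/c[:,2:]; x=x*(1+k1*(x**2).sum(1))[:,None]
    return x@K[:2,:2].T+K[:2,2]
def crop(f,u0,v0,u1,v1,o,s=4):
    im=cv2.imread('pics/'+f+'.png')[v0:v1,u0:u1]; cv2.imwrite('pics/'+o+'.png',cv2.resize(im,None,fx=s,fy=s,interpolation=cv2.INTER_CUBIC))
E
python3 - <<'E'
from h import *
s=state(); print({k:np.round(v,3) for k,v in s.items()})
print(R.from_rotvec(s['ee_rot']).as_matrix().round(3))
for n in ('side','top','wrist'):
    snap(n,n+'0'); K,k,T=load(n+'0'); print(n,K.round(1).tolist(),k,T.round(3).tolist())
E
```

```text
{'time': np.float64(0.0), 'q': array([-1.042e+00,  3.860e-01,  7.000e-03, -1.000e-03, -1.194e+00,
       -2.590e-01]), 'dq': array([ 0.001, -0.001,  0.001,  0.   , -0.   ,  0.001]), 'tau': array([ 0.0000e+00, -3.9229e+01,  1.8840e+01,  4.1860e+00, -5.0000e-03,
       -0.0000e+00]), 'ee_pos': array([ 0.166, -0.602,  0.23 ]), 'ee_rot': array([-0.21 ,  1.561,  0.213]), 'wrist_force': array([-1.361,  0.203, -0.342]), 'wrist_torque': array([-0.072,  0.031, -0.004]), 'finger_gap': np.float64(0.086)}
[[-0.001 -0.266  0.964]
 [ 0.002  0.964  0.266]
 [-1.     0.002 -0.   ]]
side [[515.2, 0.0, 320.3], [0.0, 515.2, 239.7], [0.0, 0.0, 1.0]] -0.15031957931803946 [[0.967, -0.171, 0.189, 0.286], [-0.254, -0.672, 0.696, -0.986], [0.008, -0.721, -0.693, 1.107], [0.0, 0.0, 0.0, 1.0]]
top [[523.3, 0.0, 313.0], [0.0, 523.3, 243.3], [0.0, 0.0, 1.0]] 0.015205352689432575 [[-0.009, -0.997, 0.074, 0.458], [-1.0, 0.01, 0.009, -0.009], [-0.01, -0.074, -0.997, 1.528], [0.0, 0.0, 0.0, 1.0]]
wrist [[378.4, 0.0, 328.9], [0.0, 378.4, 236.5], [0.0, 0.0, 1.0]] -0.04986263387808424 [[-0.268, 0.928, 0.258, 0.1], [0.964, 0.257, 0.073, -0.62], [0.001, 0.268, -0.963, 0.373], [0.0, 0.0, 0.0, 1.0]]
```

View pics/side0.png

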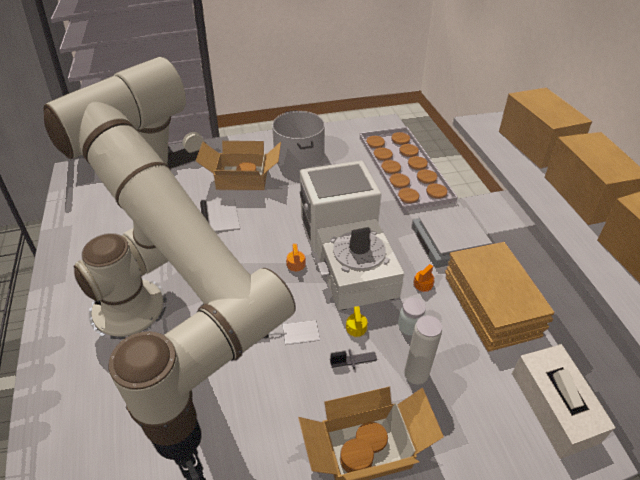

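View pics/top0.png

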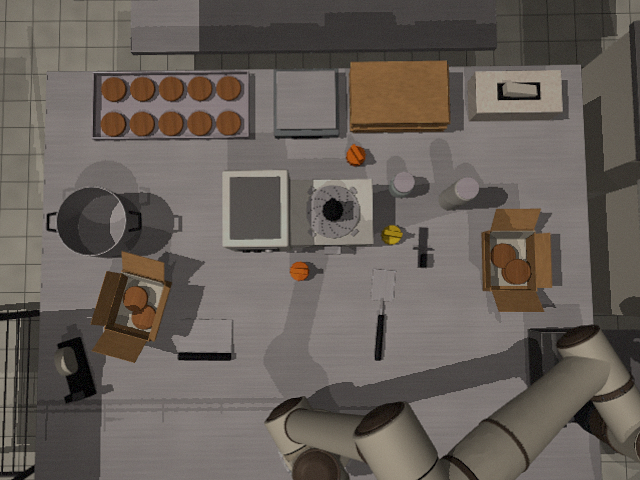

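View pics/wrist0.png

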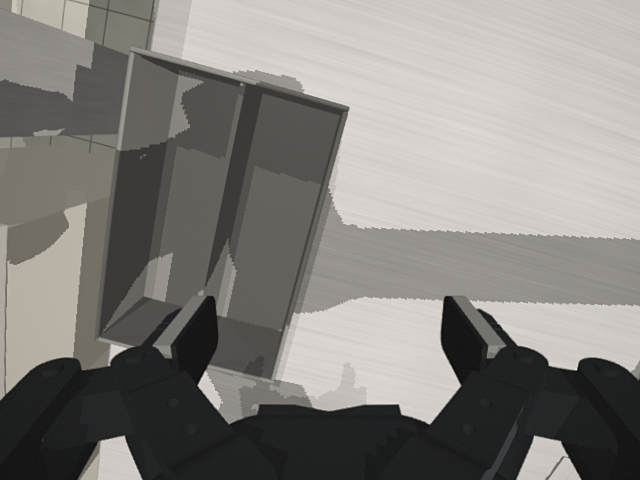

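Run:
```python
from h import *
crop('top0',370,210,470,285,'kt',8)
crop('side0',310,300,410,375,'ks',8)
crop('top0',290,170,400,260,'mt',7)
crop('side0',290,160,410,310,'ms',4)
```

```text
(no output)
```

View pics/kt.png

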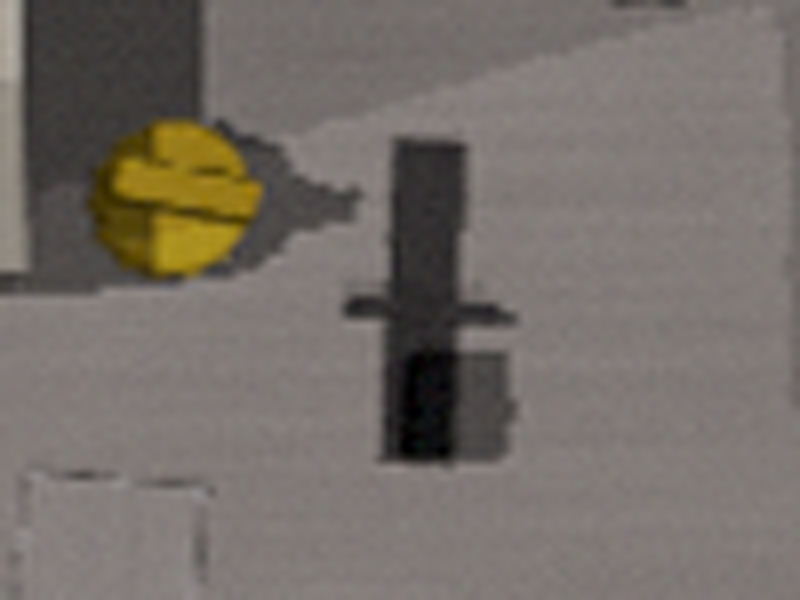

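View pics/ks.png

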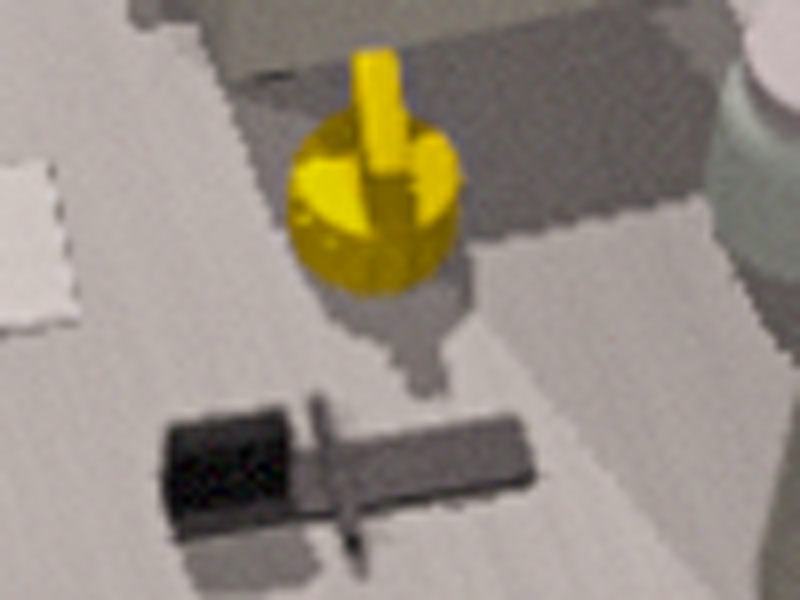

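View pics/mt.png

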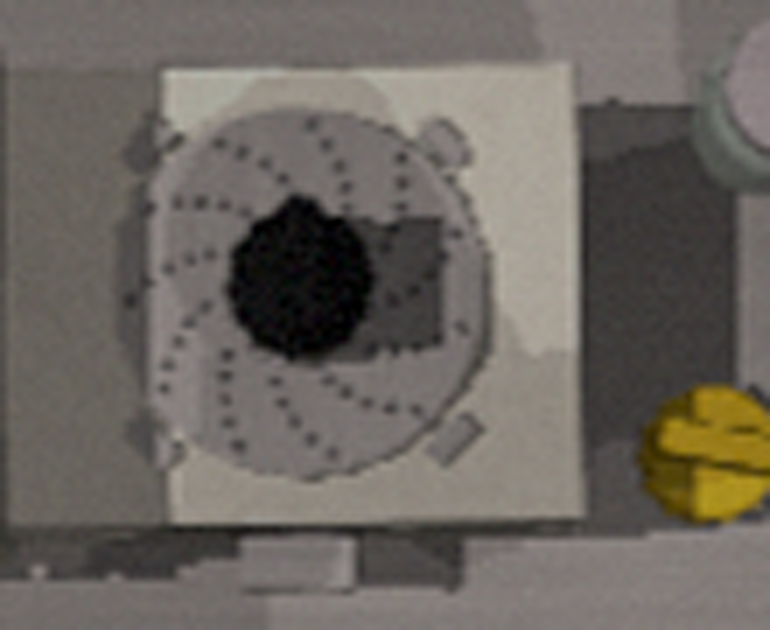

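View pics/ms.png

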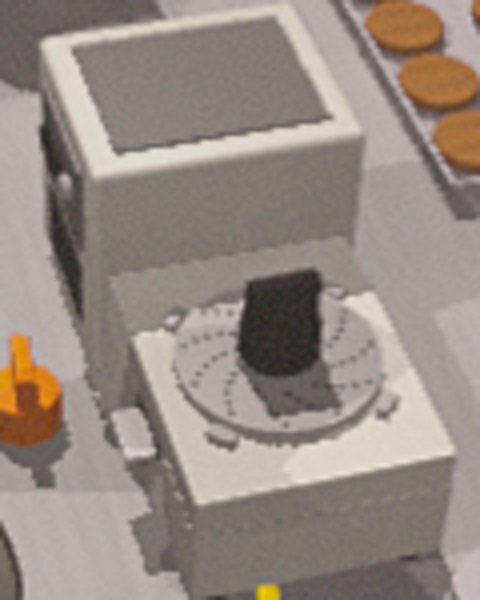

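Run:
```python
from h import *
def kt(u,v,z): return pix2w('top0',370+u/8,210+v/8,z)
def mt(u,v,z): return pix2w('top0',290+u/7,170+v/7,z)
p=lambda *a:print(*[np.round(x*1000,1) if not isinstance(x,str) else x for x in a])
a,b,c,d=kt(395,138,.005),kt(468,142,.005),kt(380,460,.005),kt(455,463,.005)
p('key tipL',a,'tipR',b,'rearL',c,'rearR',d)
f=((a+b)-(c+d))/2; print(np.linalg.norm(f),np.degrees(np.arctan2(f[1],f[0]))); u=f/np.linalg.norm(f); p('grip',(c+d)/2+u*.020,(a+b)/2-.098*u)
p('handle',kt(403,352,.041),kt(458,352,.041),kt(400,460,.041),kt(452,460,.041))
p('shoulder',kt(345,305,.012),kt(515,318,.012))
fl,fr,br,bl=mt(163,527,.11),mt(583,517,.11),mt(573,63,.11),mt(163,67,.11)
p('deck fl fr br bl',fl,fr,br,bl)
p('ledge',mt(238,588,.068),mt(352,590,.068),mt(243,537,.068),mt(355,537,.068))
p('cap top?',mt(300,280,.157), 'disc', mt(150,290,.118),mt(490,290,.118),mt(310,478,.118),mt(310,108,.118))
h=[pix2w('top0',*q,.206) for q in [(222,172),(288,171),(289,246),(223,249)]]; p('housing',*h)
K,k,T=load('side0')
sd=lambda u,v,z: pix2w('side0',310+u/8,300+v/8,z)
p('side tip',sd(515,413,.005),sd(535,470,.005), 'ledge?')
```

```text
key tipL [ 614.  -305.9    5. ] tipR [ 612.3 -332.3    5. ] rearL [ 496.8 -297.6    5. ] rearR [ 495.5 -324.6    5. ]
0.11730559399861809 -3.9070876348465915
grip [ 516.1 -312.5    5. ] [ 515.4 -312.4    5. ]
handle [ 534.1 -299.8   41. ] [ 533.9 -319.2   41. ] [ 495.8 -297.8   41. ] [ 495.6 -316.1   41. ]
shoulder [ 552.8 -285.    12. ] [ 547.5 -346.1   12. ]
deck fl fr br bl [557.1   3.2 110. ] [ 559.3 -159.6  110. ] [ 737.3 -158.9  110. ] [737.6   1.5 110. ]
ledge [535.3 -26.2  68. ] [534.1 -71.6  68. ] [555.7 -28.4  68. ] [555.2 -73.1  68. ]
cap top? [646.5 -49.7 157. ] disc [648.6   7.3 118. ] [ 647.2 -124.4  118. ] [574.9 -53.8 118. ] [719.2 -55.6 118. ]
housing [740.8 234.3 206. ] [741.5  65.3 206. ] [549.2  63.9 206. ] [543.2 231.2 206. ]
side tip [ 614.6 -309.7    5. ] [ 613.8 -331.6    5. ] ledge?
```

Run:
```python
from h import *
p=lambda *a:print(*[np.round(x*1000,1) if not isinstance(x,str) else x for x in a])
p('can', pix2w('top0',466,187,.2), pix2w('top0',445,203,0))
p('can side', pix2w('side0',428,328,.2), pix2w('side0',416,378,0.))
p('carton', *[pix2w('top0',*q,.09) for q in [(483,232),(551,234),(495,208),(495,311)]])
p('yellow', pix2w('top0',393,234,.05),'jar',pix2w('top0',402,183,.085))
K,k1,T=load('side0')
```

```text
can [ 696.  -388.9  200. ] [ 685.2 -383.5    0. ]
can side [ 689.8 -401.8  200. ] [ 690.5 -407.1    0. ]
carton [ 590.3 -463.    90. ] [ 582.9 -647.7   90. ] [ 656.4 -498.1   90. ] [ 374.7 -488.1   90. ]
yellow [ 591.  -222.2   50. ] jar [ 730. -245.   85.]
```

Emit:
drive_tool(
  delta_rot=[
    [0.85,0,0],
    [0.85,0,0],
    [0.85,0,0],
    [0.85,0,0],
  ],
  translation=[
    [0,0,0],
    [0,0,0.5],
    [0,0,1],
    [0,0,1],
  ],
  hand=[0.3,0.3,0.3,0.3],
  force=60,
)

```text
time: 0.48
ee_pos: [0.2256, -0.5964, 0.229]
ee_rot: [0.076, 1.572, -0.067]
wrist_force: [0.3, -0.2, -0.0]
finger_gap: 0.0598
```

```bash
cat >> h.py <<'E'
def to(x,y,z,yaw):
    s=state(); M=R.from_rotvec(s['ee_rot']).as_matrix(); ty=M[:,1]
    cy=np.degrees(np.arctan2(-ty[0],ty[1]))
    d=M.T@(np.array([x,y,z])-s['ee_pos'])
    # desired orientation
    a=np.radians(yaw); D=np.array([[0,-np.sin(a),np.cos(a)],[0,np.cos(a),np.sin(a)],[-1,0,0]])
    rv=R.from_matrix(M.T@D).as_rotvec()
    print('t',round(float(s['time']),2),'pos',s['ee_pos'].round(4),'yaw',cy.round(2),'gap',round(float(s['finger_gap']),4),'F',s['wrist_force'].round(1),'T',s['wrist_torque'].round(2))
    print('shift units',(d/.025).round(2),'rot units',(rv/.1).round(2))
E
python3 -c "
from h import *
to(.5155,-.312,.15,-4)"
```

```text
t 0.48 pos [ 0.2256 -0.5964  0.229 ] yaw -5.24 gap 0.0598 F [ 0.3 -0.2 -0. ] T [-0.06  0.   -0.05]
shift units [ 3.19 12.37 10.52] rot units [-0.22 -0.03 -0.05]
```

Emit:
drive_tool(
  delta_rot=[
    [-0.2,0,0],
    [0,0,0],
    [0,0,0],
    [0,0,0],
    [0,0,0],
    [0,0,0],
    [0,0,0],
    [0,0,0],
    [0,0,0],
    [0,0,0],
  ],
  translation=[
    [0,1,0.8],
    [0,1,0.8],
    [0,1,0.8],
    [0,1,0.8],
    [0,1,0.8],
    [0,1,0.8],
    [0,1,0.8],
    [0,1,0.8],
    [0,1,0.8],
    [0,1,0.8],
  ],
  hand=[0.3,0.3,0.3,0.3,0.3,0.3,0.3,0.3,0.3,0.3],
)

```text
time: 1.32
ee_pos: [0.4523, -0.3539, 0.2238]
ee_rot: [0.072, 1.579, -0.055]
wrist_force: [0.1, -0.8, -0.2]
finger_gap: 0.0595
```

```bash
python3 -c "
from h import *
to(.46,-.312,.18,-4)"
```

```text
t 1.32 pos [ 0.4523 -0.3539  0.2238] yaw -4.61 gap 0.0595 F [ 0.1 -0.8 -0.2] T [-0.08 -0.06  0.04]
shift units [1.77 1.68 0.19] rot units [-0.11 -0.09 -0.11]
```

Emit:
drive_tool(
  delta_rot=[
    [0,0,0],
    [0,-0.1,-0.1],
    [0,0,0],
  ],
  translation=[
    [0.8,0.9,0.2],
    [0.9,0.8,0],
    [0,0,0],
  ],
  hand=[0.3,0.3,0.3],
)

```text
time: 1.57
ee_pos: [0.4652, -0.3059, 0.1805]
ee_rot: [0.058, 1.566, -0.058]
wrist_force: [-1.5, -0.0, -1.8]
finger_gap: 0.0598
```

```bash
python3 -c "
from h import *
to(.5155,-.312,.18,-4)
snap('wrist','w1')"
```

```text
t 1.57 pos [ 0.4652 -0.3059  0.1805] yaw -4.25 gap 0.0598 F [-1.5 -0.  -1.8] T [-0.01  0.21  0.03]
shift units [ 0.03 -0.1   2.02] rot units [-0.04  0.04  0.  ]
```

View pics/w1.png

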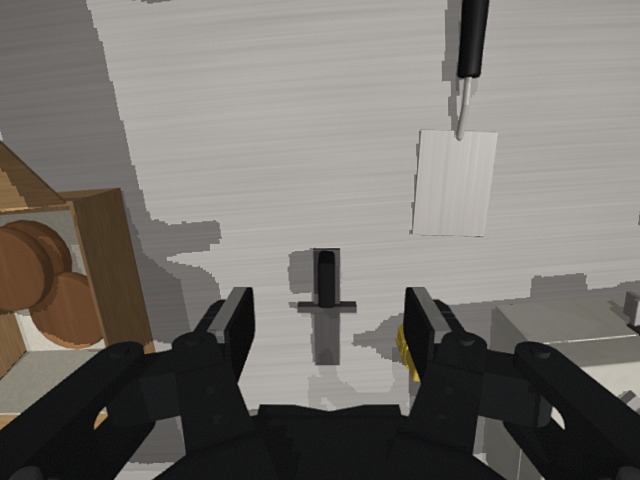

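```bash
python3 -c "
from h import *
crop('w1',280,235,370,375,'w1c',5)"
```

```text
(no output)
```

View pics/w1c.png

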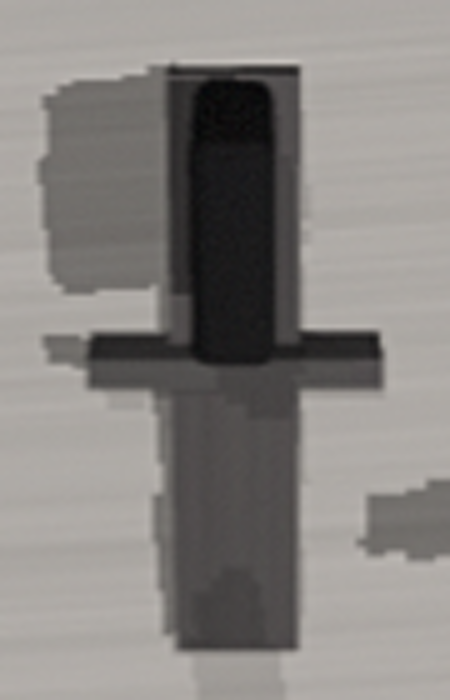

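Run:
```python
from h import *
p=lambda *a:print(*[np.round(x*1000,1) if not isinstance(x,str) else x for x in a])
w=lambda u,v,z: pix2w('w1',280+u/5,235+v/5,z)
a,b,c,d=w(178,650,.005),w(298,650,.005),w(168,75,.005),w(300,75,.005)
p(a,b,c,d); f=((a+b)-(c+d))/2; u=f/np.linalg.norm(f); print(np.linalg.norm(f),np.degrees(np.arctan2(f[1],f[0]))); p((c+d)/2+u*.020,(a+b)/2-.098*u)
p('handle top', w(190,140,.041),w(272,140,.041),w(192,362,.041),w(275,362,.041))
p('sh', w(88,388,.012),w(382,388,.012))
```

```text
[ 614.5 -329.8    5. ] [ 616.2 -306.5    5. ] [ 497.2 -321.8    5. ] [ 498.9 -298.5    5. ]
0.11759050471685545 -3.8920785997090506
[ 518.  -311.5    5. ] [ 517.6 -311.5    5. ]
handle top [ 496.8 -316.8   41. ] [ 497.7 -303.9   41. ] [ 535.3 -319.6   41. ] [ 536.3 -306.    41. ]
sh [ 553.5 -340.8   12. ] [ 557.3 -287.6   12. ]
```

Emit:
drive_tool(
  delta_rot=[
    [0,0,0],
    [0,0,0],
    [0,0,0],
    [0,0,0],
    [0,0,0],
    [0,0,0],
  ],
  translation=[
    [0,-0.05,1],
    [0,-0.05,1],
    [0.9,0,0],
    [0.9,0,0],
    [0.9,0,0],
    [0,0,0],
  ],
  hand=[0.3,0.3,0.3,0.3,0.3,0.3],
)

```text
time: 2.12
ee_pos: [0.5223, -0.32, 0.1195]
ee_rot: [0.051, 1.553, -0.065]
wrist_force: [-0.6, 0.1, -1.9]
finger_gap: 0.0598
```

```bash
python3 -c "
from h import *
to(.517,-.3115,.011,-4)"
```

```text
t 2.12 pos [ 0.5223 -0.32    0.1195] yaw -4.24 gap 0.0598 F [-0.6  0.1 -1.9] T [ 0.07  0.21 -0.02]
shift units [ 4.33  0.36 -0.31] rot units [-0.04  0.17  0.08]
```

Emit:
drive_tool(
  delta_rot=[
    [0,0.15,0.1],
    [0,0,0],
    [0,0,0],
    [0,0,0],
  ],
  translation=[
    [0.8,0.35,-0.3],
    [0.8,0,0],
    [0.8,0,0],
    [0,0,0],
  ],
  hand=[0.3,0.3,0.3,0.3],
)

```text
time: 2.45
ee_pos: [0.519, -0.3161, 0.0635]
ee_rot: [0.057, 1.56, -0.061]
wrist_force: [-0.5, 0.0, -1.0]
finger_gap: 0.0598
```

```bash
python3 -c "
from h import *
to(.517,-.3115,.011,-4)"
```

```text
t 2.45 pos [ 0.519  -0.3161  0.0635] yaw -4.34 gap 0.0598 F [-0.5  0.  -1. ] T [0.05 0.12 0.02]
shift units [ 2.1   0.18 -0.11] rot units [-0.06  0.1   0.02]
```

Emit:
drive_tool(
  delta_rot=[
    [0,0.1,0],
    [0,0,0],
    [0,0,0],
    [0,0,0],
  ],
  translation=[
    [0.7,0.2,-0.1],
    [0.7,0.05,0],
    [0.5,0,0],
    [0,0,0],
  ],
  hand=[0.3,0.3,0.3,0.3],
)

```text
time: 2.78
ee_pos: [0.5222, -0.3148, 0.0228]
ee_rot: [0.053, 1.559, -0.066]
wrist_force: [-0.1, 0.3, -0.3]
finger_gap: 0.0598
```

```bash
python3 -c "
from h import *
to(.517,-.3115,.011,-4)"
```

```text
t 2.78 pos [ 0.5222 -0.3148  0.0228] yaw -4.36 gap 0.0598 F [-0.1  0.3 -0.3] T [0.03 0.03 0.01]
shift units [ 0.47  0.12 -0.22] rot units [-0.06  0.11  0.08]
```

Emit:
drive_tool(
  delta_rot=[
    [0,0.1,0.08],
    [0,0,0],
    [0,0,0],
  ],
  translation=[
    [0.45,0.12,-0.22],
    [0.1,0.05,-0.1],
    [0,0,0],
  ],
  hand=[0.3,0.3,0.3],
)

```text
time: 3.03
ee_pos: [0.5166, -0.3115, 0.0116]
ee_rot: [0.059, 1.564, -0.061]
wrist_force: [-0.1, -0.4, -0.0]
finger_gap: 0.0595
```

```bash
python3 -c "
from h import *
to(.517,-.3115,.011,-4)"
```

```text
t 3.03 pos [ 0.5166 -0.3115  0.0116] yaw -4.36 gap 0.0595 F [-0.1 -0.4 -0. ] T [ 0.02 -0.01 -0.01]
shift units [0.02 0.   0.02] rot units [-0.06  0.06  0.01]
```

Well placed; close on the handle.

Emit:
drive_tool(
  delta_rot=[
    [0,0,0],
    [0,0,0],
    [0,0,0],
    [0,0,0],
    [0,0,0],
    [0,0,0],
    [0,0,0],
  ],
  translation=[
    [0,0,0],
    [0,0,0],
    [0,0,0],
    [0,0,0],
    [0,0,0],
    [0,0,0],
    [0,0,0],
  ],
  hand=[1,1,1,1,1,1,1],
  force=60,
)

```text
time: 3.62
ee_pos: [0.5173, -0.3119, 0.014]
ee_rot: [0.058, 1.561, -0.061]
wrist_force: [-0.6, 0.4, -0.3]
finger_gap: 0.0131
```

```bash
python3 -c "
from h import *
to(.517,-.3115,.011,-4)"
```

```text
t 3.62 pos [ 0.5173 -0.3119  0.014 ] yaw -4.34 gap 0.0131 F [-0.6  0.4 -0.3] T [-0.12 -0.05 -0.05]
shift units [ 0.12  0.01 -0.01] rot units [-0.06  0.09  0.02]
```

Emit:
drive_tool(
  delta_rot=[
    [0,0,0],
    [0,0,0],
    [0,0,0],
    [0,0,0],
    [0,0,0],
    [-0.4,0,0],
    [-0.4,0,0],
    [0,0,0],
    [0,0,0],
    [0,0,0],
  ],
  translation=[
    [-0.5,0,0],
    [-1,0,0],
    [-1,0,0],
    [-1,0,-0.5],
    [-0.5,0.3,-1],
    [0,0.6,-1],
    [0,0.8,-0.6],
    [0,0.8,0],
    [0,0.8,0],
    [0,0.8,0],
  ],
  hand=[1,1,1,1,1,1,1,1,1,1],
)

```text
time: 4.45
ee_pos: [0.4346, -0.2023, 0.1141]
ee_rot: [0.0, 1.57, 0.001]
wrist_force: [1.0, -0.1, -1.7]
finger_gap: 0.013
```

```bash
python3 -c "
from h import *
to(.43,-.05,.14,0.2)"
```

```text
t 4.45 pos [ 0.4346 -0.2023  0.1141] yaw 0.01 gap 0.013 F [ 1.  -0.1 -1.7] T [ 0.03  0.04 -0.02]
shift units [-1.03  6.09 -0.18] rot units [-0.03  0.   -0.01]
```

Emit:
drive_tool(
  delta_rot=[
    [0,0,0],
    [0,0,0],
    [0,0,0],
    [0,0,0],
    [0,0,0],
    [0,0,0],
    [0,0,0],
    [0,0,0],
  ],
  translation=[
    [0,0.8,0],
    [0,0.8,0],
    [0,0.8,0],
    [0,0.8,0],
    [0,0.8,0],
    [0,0.8,0],
    [0,0.3,0],
    [0,0,0],
  ],
  hand=[1,1,1,1,1,1,1,1],
)

```text
time: 5.12
ee_pos: [0.4308, -0.0663, 0.1137]
ee_rot: [-0.0, 1.573, 0.003]
wrist_force: [0.1, -0.2, -2.7]
finger_gap: 0.0134
```

```bash
python3 -c "
from h import *
to(.43,-.05,.14,0.2)
snap('wrist','w2');snap('top','t2');snap('side','s2')
crop('t2',270,180,400,330,'t2c',5)
crop('s2',220,200,380,320,'s2c',5)
"
```

```text
t 5.12 pos [ 0.4308 -0.0663  0.1137] yaw 0.13 gap 0.0134 F [ 0.1 -0.2 -2.7] T [-0.04  0.05  0.02]
shift units [-1.05  0.65 -0.03] rot units [-0.01 -0.02 -0.02]
```

View pics/w2.png

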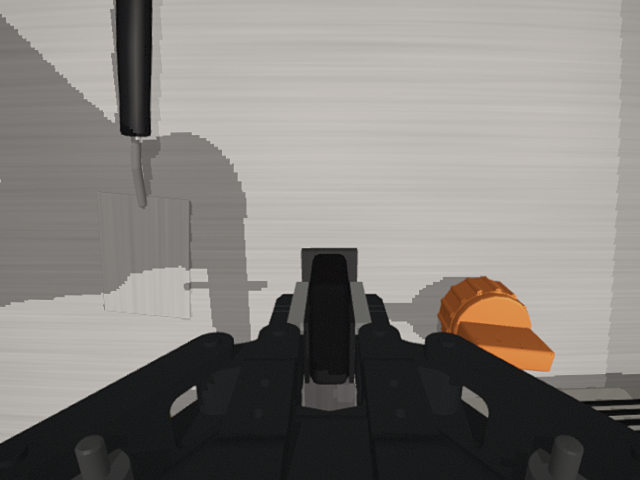

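View pics/t2c.png

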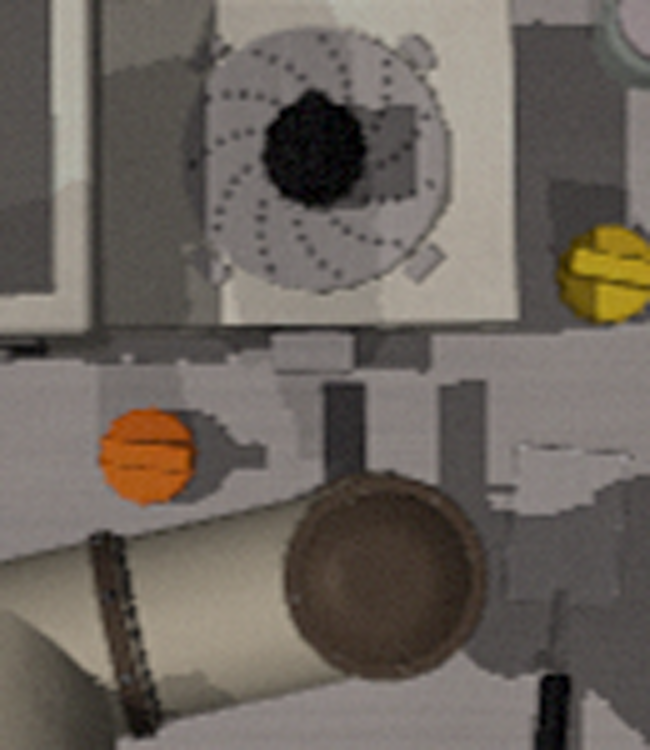

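View pics/s2c.png

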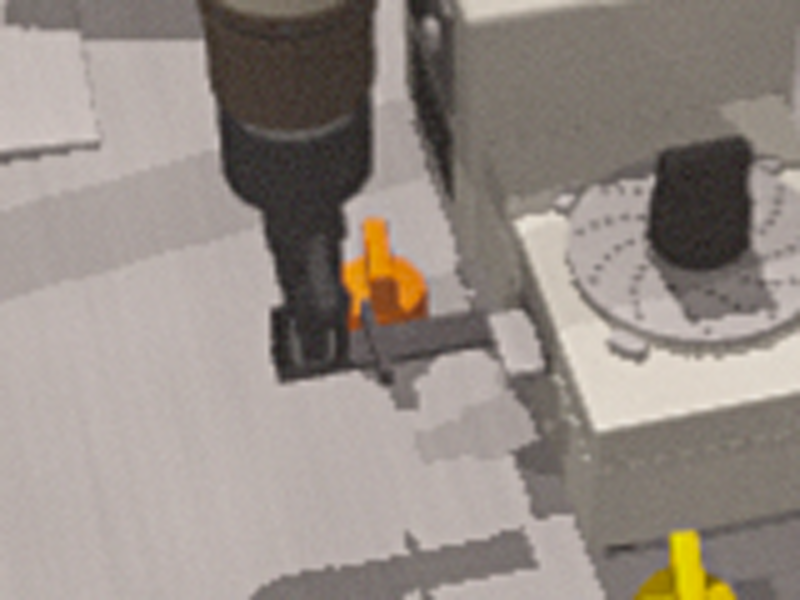

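Run:
```python
from h import *
p=lambda *a:print(*[np.round(x*1000,1) if not isinstance(x,str) else x for x in a])
t=lambda u,v,z: pix2w('t2',270+u/5,180+v/5,z)
s=lambda u,v,z: pix2w('s2',220+u/5,200+v/5,z)
z=.106
p('blade',t(325,384,z),t(365,383,z),t(325,470,z),t(365,470,z))
p('ledge',t(273,372,.068),t(354,374,.068),t(273,335,.068),t(355,335,.068))
p('side blade tipfar/near',s(490,312,z),s(495,343,z-.002))
p('side ledge',s(488,310,.068),s(520,305,.068),s(540,370,.068),s(508,378,.068))
# sub-pixel edges in top rows
im=cv2.imread('pics/t2.png').astype(float).sum(2)
for v in range(257,274,4): print(v,im[v,328:350].astype(int))
for v in range(244,262,1): print(v,im[v,336:342].astype(int))
```

```text
blade [525.4 -55.5 106. ] [525.7 -77.2 106. ] [478.7 -54.9 106. ] [478.5 -76.6 106. ]
ledge [534.2 -27.8  68. ] [532.6 -73.   68. ] [554.9 -28.   68. ] [554.4 -73.9  68. ]
side blade tipfar/near [530.  -64.1 106. ] [527.3 -85.  104. ]
side ledge [538.5 -27.4  68. ] [556.8 -28.1  68. ] [554.7 -78.1  68. ] [536.3 -79.5  68. ]
257 [334 339 339 340 347 309 209 113 137 126 125 106 118 117 135 313 393 385
 384 386 389 381]
261 [334 336 335 336 334 356 261 133 125 140 150 123 138 127 159 322 393 388
 385 386 394 392]
265 [380 357 329 326 327 335 255 130 134 134 141 149 126 124 115 291 381 380
 376 381 371 385]
269 [396 367 335 348 356 358 273 133 133 135 141 137 142 118 105 310 394 405
 397 390 397 394]
273 [379 371 386 390 395 398 308 154 170 162 146 130 123 133 120 283 386 387
 372 367 355 385]
244 [381 385 385 383 381 380]
245 [141 145 144 129 113 112]
246 [276 248 205 203 130 134]
247 [357 357 357 361 293 160]
248 [328 340 347 363 273 148]
249 [347 349 340 364 275 150]
250 [355 353 347 363 278 146]
251 [356 358 363 368 280 155]
252 [367 355 372 365 282 142]
253 [333 344 357 358 290 222]
254 [295 288 268 254 321 397]
255 [337 341 324 358 379 379]
256 [218 228 228 231 243 244]
257 [137 126 125 106 118 117]
258 [132 138 127 149 133 137]
259 [134 143 130 140 147 129]
260 [139 141 148 132 131 130]
261 [125 140 150 123 138 127]
```

```bash
cat >> h.py <<'E'
def keypts(gx,gy,uz,yaw,pitch=0):
    # points in key frame rel key_grip; uz = underside z at grip
    L=[]
    def box(x0,x1,w,z0,z1):
        return [np.array([x,y,z]) for x in(x0,x1) for y in(-w/2,w/2) for z in(z0,z1)]
    P=box(-.02,.098,.024,-.026,-.021)+box(-.02,.02,.014,-.021,.015)+box(.026,.038,.054,-.026,-.014)
    P=np.array(P); Rm=R.from_euler('ZY',[yaw,pitch],degrees=True).as_matrix()
    return P@Rm.T+np.array([gx,gy,uz+.026])
E_=[(0,1),(0,2),(1,3),(2,3),(4,5),(4,6),(5,7),(6,7),(0,4),(1,5),(2,6),(3,7)]
def overlay(f,P,u0,v0,u1,v1,o,s):
    crop(f,u0,v0,u1,v1,o,s); im=cv2.imread('pics/'+o+'.png'); q=(w2pix(f,P)+.5-[u0,v0])*s
    for b in range(0,len(P),8):
        for i,j in E_: cv2.line(im,tuple(np.int32(q[b+i])),tuple(np.int32(q[b+j])),(0,255,0),1)
    cv2.imwrite('pics/'+o+'.png',im)
E
python3 - <<'E'
from h import *
P=keypts(.4308,-.0663,.101,0.2)
B=[]
# ledge + deck box
def bx(x0,x1,y0,y1,z0,z1): return [np.array([x,y,z]) for x in(x0,x1) for y in(y0,y1) for z in(z0,z1)]
M=np.array(bx(-.113,-.09,-.023,.023,.06,.068)+bx(-.09,.09,-.11,.115,0,.11)+bx(-.1,.1,.115,.285,0,.206))
M=M@R.from_euler('z',0.2,degrees=True).as_matrix().T+[.647,-.0497,0]
A=np.vstack([P,M])
overlay('s2',A,255,240,355,310,'o_s',8)
overlay('t2',A,270,180,400,300,'o_t',6)
E
```

```text
(no output)
```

View pics/o_s.png

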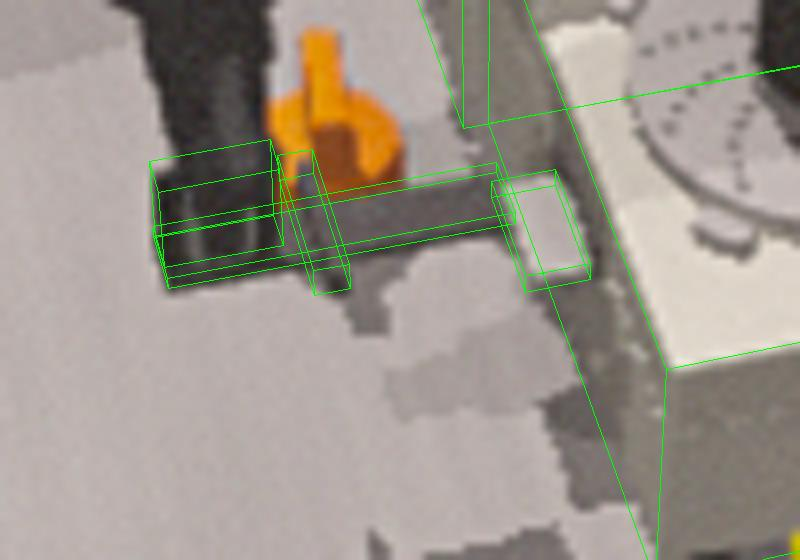

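View pics/o_t.png

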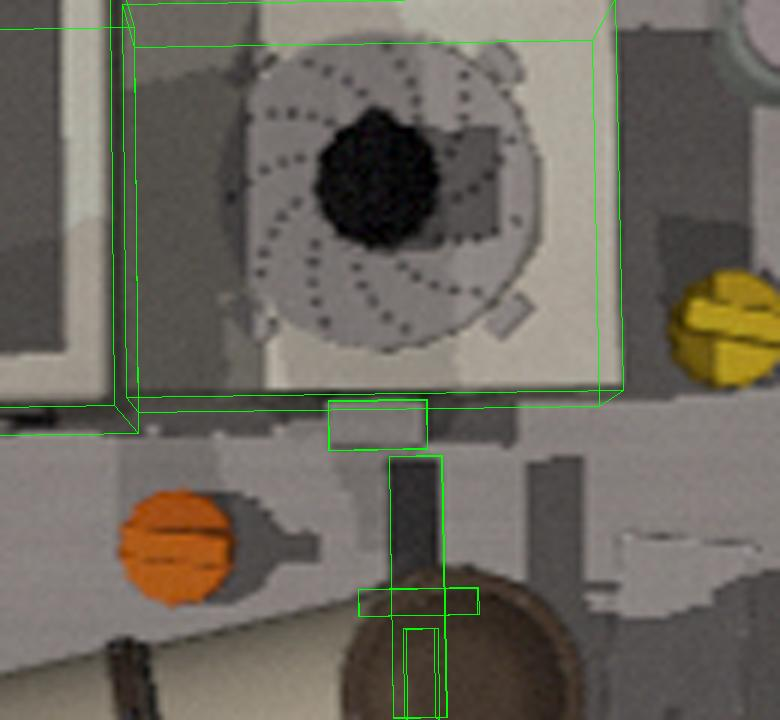

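Run:
```python
from h import *
P=keypts(.4308,-.0663,.1005,0.2,3)
overlay('s2',P,255,240,355,310,'o_s',8)
overlay('t2',P,300,230,380,300,'o_t',8)
```

```text
(no output)
```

View pics/o_s.png

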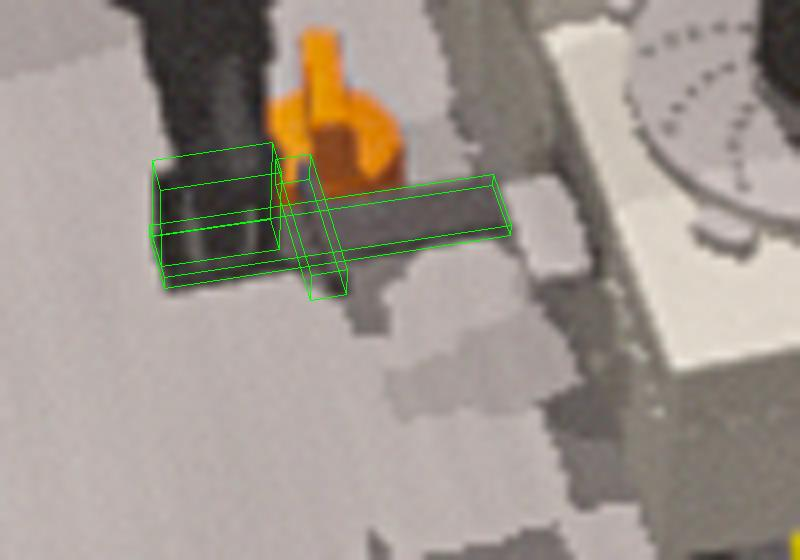

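View pics/o_t.png

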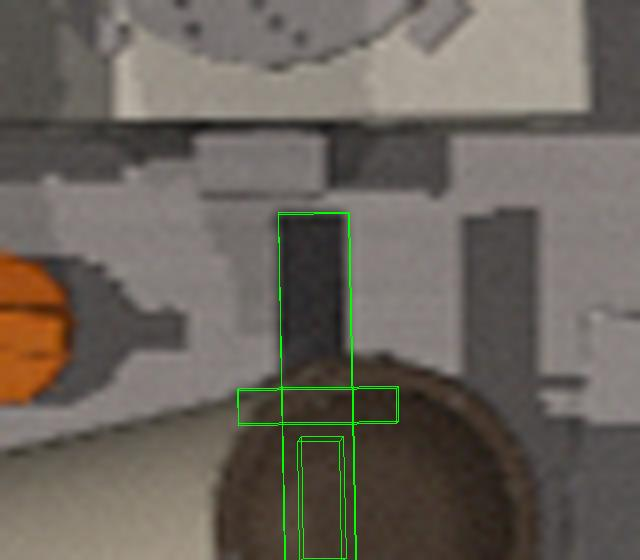

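Emit:
drive_tool(
  delta_rot=[
    [0,-0.5,0],
    [0,0,0],
    [0,0,0],
    [0,0,0],
  ],
  translation=[
    [0,0.6,0],
    [0.5,0,0],
    [0.5,0,0],
    [0,0,0],
  ],
  hand=[1,1,1,1],
)

```text
time: 5.6
ee_pos: [0.4331, -0.0555, 0.0886]
ee_rot: [0.006, 1.519, -0.004]
wrist_force: [-0.5, -0.2, -2.2]
finger_gap: 0.013
```

```bash
cat >> h.py <<'E'
def tilt():
    M=R.from_rotvec(state()['ee_rot']).as_matrix(); print('toolx',M[:,0].round(4),'pitch nose-down deg',np.degrees(np.arcsin(-M[2,2])).round(2),'roll',np.degrees(np.arcsin(M[2,1])).round(2))
E
python3 -c "
from h import *
to(.45,-.0502,.0833,0.2);tilt()"
```

```text
t 5.6 pos [ 0.4331 -0.0555  0.0886] yaw -0.36 gap 0.013 F [-0.5 -0.2 -2.2] T [ 0.01  0.31 -0.06]
shift units [0.25 0.22 0.66] rot units [-0.1   0.52 -0.02]
toolx [ 0.0521  0.0015 -0.9986] pitch nose-down deg -2.99 roll 0.1
```

Emit:
drive_tool(
  delta_rot=[
    [-0.1,0,0],
    [0,0,0],
    [0,0,0],
  ],
  translation=[
    [0.2,0.22,0],
    [0,0,0],
    [0,0,0],
  ],
  hand=[1,1,1],
)

```text
time: 5.85
ee_pos: [0.4338, -0.0515, 0.0836]
ee_rot: [-0.001, 1.519, 0.002]
wrist_force: [-0.8, 0.7, -1.8]
finger_gap: 0.0127
```

Run:
```python
from h import *
to(.45,-.0502,.0833,0.2);tilt()
snap('top','t3');snap('side','s3')
e=state()['ee_pos']
P=keypts(e[0],e[1],e[2]-.0132,0.1,0)
def bx(x0,x1,y0,y1,z0,z1): return [np.array([x,y,z]) for x in(x0,x1) for y in(y0,y1) for z in(z0,z1)]
M=np.array(bx(-.113,-.09,-.023,.023,.06,.068)+bx(-.09,-.03,-.0145,.0145,.068,.077))
M=M@R.from_euler('z',0.2,degrees=True).as_matrix().T+[.647,-.0497,0]
A=np.vstack([P,M])
overlay('s3',A,255,240,355,310,'o_s',8)
overlay('t3',A,300,230,380,300,'o_t',8)
```

```text
t 5.85 pos [ 0.4338 -0.0515  0.0836] yaw 0.08 gap 0.0127 F [-0.8  0.7 -1.8] T [-0.    0.16 -0.03]
shift units [0.04 0.05 0.65] rot units [-0.02  0.52 -0.01]
toolx [ 5.170e-02  7.000e-04 -9.987e-01] pitch nose-down deg -2.96 roll 0.03
```

View pics/o_s.png

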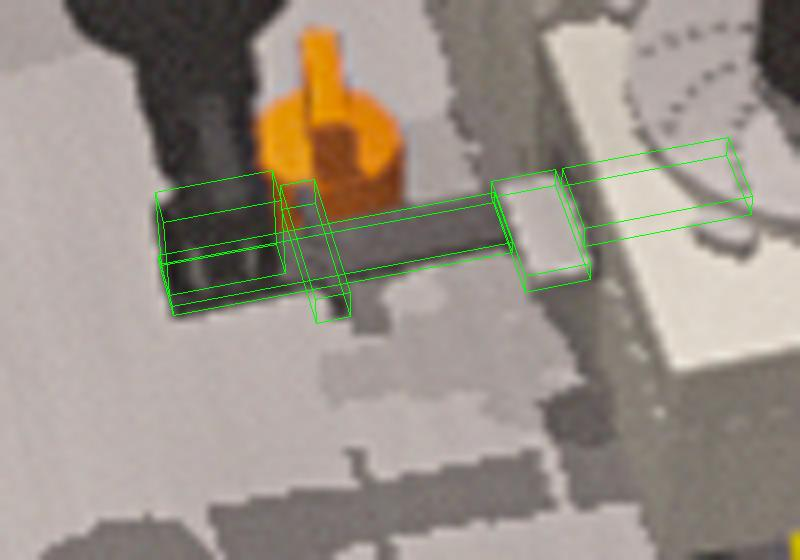

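View pics/o_t.png

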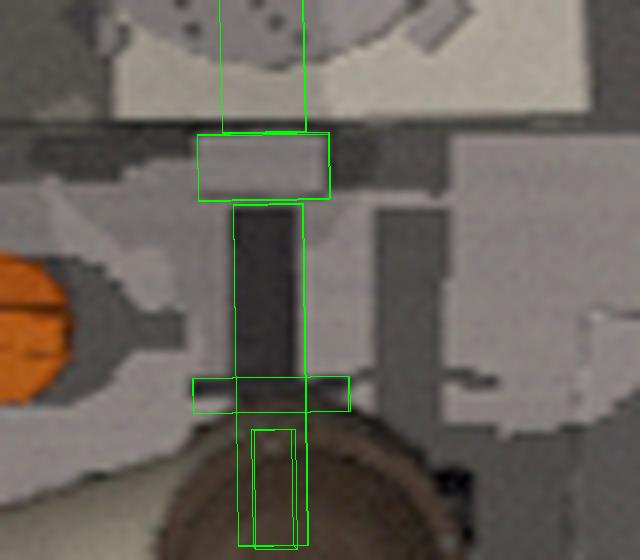

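Emit:
drive_tool(
  delta_rot=[
    [0,-0.1,0],
    [0,0,0],
    [0,0,0],
    [0,0,0],
  ],
  translation=[
    [0,0.08,0.3],
    [0.02,0,0.3],
    [0.02,0,0.1],
    [0,0,0],
  ],
  hand=[1,1,1,1],
)

```text
time: 6.28
ee_pos: [0.4544, -0.049, 0.0851]
ee_rot: [-0.0, 1.504, 0.002]
wrist_force: [-0.1, 0.2, -1.5]
finger_gap: 0.013
```

Run:
```python
from h import *
to(.519,-.0495,.0835,0.2);tilt()
snap('top','t4');snap('side','s4')
e=state()['ee_pos']
P=keypts(e[0],e[1],e[2]-.0132,0.1,0)
def bx(x0,x1,y0,y1,z0,z1): return [np.array([x,y,z]) for x in(x0,x1) for y in(y0,y1) for z in(z0,z1)]
M=np.array(bx(-.113,-.09,-.023,.023,.06,.068)+bx(-.09,-.03,-.0145,.0145,.068,.077))
M=M@R.from_euler('z',0.2,degrees=True).as_matrix().T+[.647,-.0493,0]
A=np.vstack([P,M])
overlay('s4',A,255,240,355,310,'o_s',8)
overlay('t4',A,300,230,380,300,'o_t',8)
```

```text
t 6.28 pos [ 0.4544 -0.049   0.0851] yaw 0.1 gap 0.013 F [-0.1  0.2 -1.5] T [-0.03  0.23 -0.04]
shift units [ 0.23 -0.02  2.57] rot units [-0.02  0.66 -0.01]
toolx [ 0.0663  0.0014 -0.9978] pitch nose-down deg -3.8 roll 0.07
```

View pics/o_s.png

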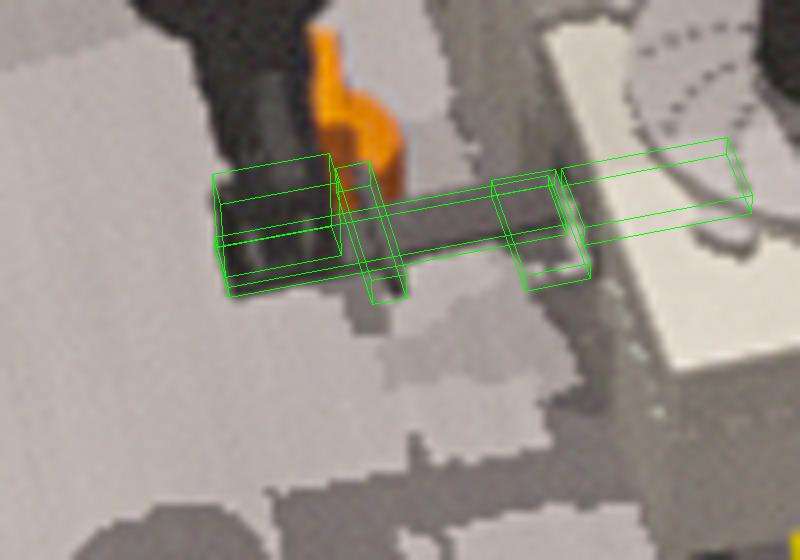

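View pics/o_t.png

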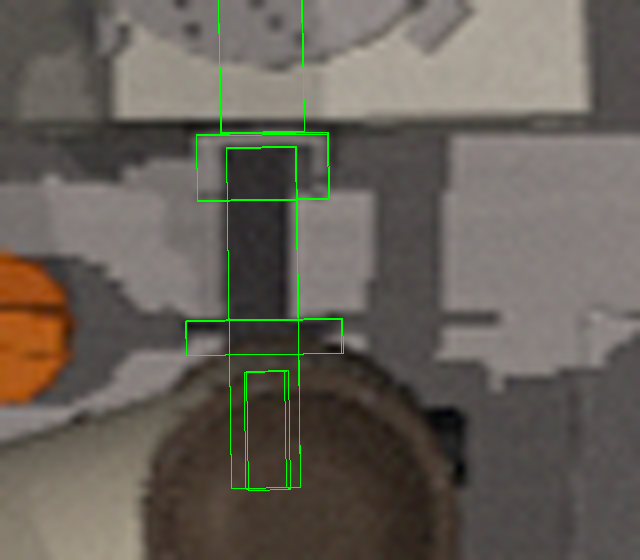

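Run:
```python
from h import *
im=cv2.imread('pics/t4.png').astype(int).sum(2)
print('cols',list(range(322,345)))
for v in (245,247,249,251,253,256,258,260,262,264,266,268,270): print(v,im[v,322:345])
crop('t4',320,240,346,275,'t4c',20)
```

```text
cols [322, 323, 324, 325, 326, 327, 328, 329, 330, 331, 332, 333, 334, 335, 336, 337, 338, 339, 340, 341, 342, 343, 344]
245 [121  90  86  98 103 101 121 109 111 133 161 144 151 159 159 147 130 140
 156 151 169 190 183]
247 [175 176 290 387 363 362 350 358 351 345 348 340 337 341 344 353 339 354
 287 158 184 208 222]
249 [208 212 285 354 353 265 108 143 135 133 136 134 138 143 172 193 180 281
 273 144 215 233 236]
251 [343 348 356 366 370 303 157 134 144 137 137 132 140 138 190 212 205 287
 273 198 224 215 218]
253 [333 329 345 343 342 289 147 141 133 151 146 135 135 129 204 226 214 300
 311 252 269 269 265]
256 [344 349 345 346 354 275 158 129 146 141 149 141 121 120 308 413 394 389
 407 402 397 406 401]
258 [325 329 320 323 336 272 152 135 136 137 132 130 148 125 288 389 379 372
 364 374 373 379 382]
260 [332 330 344 329 330 280 156 150 129 132 149 138 129 131 295 400 385 383
 380 381 383 383 386]
262 [394 367 347 332 346 283 164 137 140 132 141 134 145 121 300 404 391 383
 390 390 389 388 386]
264 [393 393 366 340 344 277 149 130 143 156 133 133 144 136 306 393 384 393
 392 389 392 386 387]
266 [380 377 355 327 341 266 149 145 151 147 148 134 125 109 296 383 396 390
 377 377 379 390 387]
268 [378 390 381 344 345 320 202 132 129 127 147 147 126 113 307 393 385 384
 380 368 376 374 377]
270 [184  87  96  98  90 116 129 136 153 134 156 141 147 129 136 120 122 121
 137 152 201 227 225]
```

View pics/t4c.png

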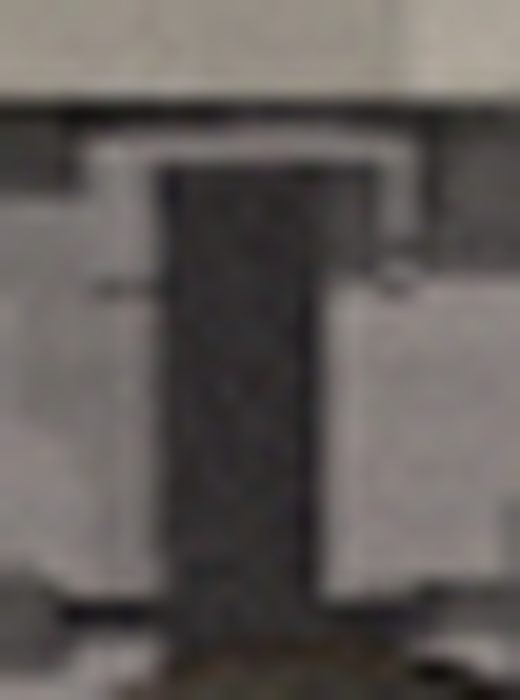

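Emit:
drive_tool(
  delta_rot=[
    [0,0,0],
    [0,0,0],
    [0,0,0],
  ],
  translation=[
    [0.08,-0.06,0],
    [0.02,0,0],
    [0,0,0],
  ],
  hand=[1,1,1],
)

```text
time: 6.63
ee_pos: [0.4533, -0.0509, 0.082]
ee_rot: [0.0, 1.506, 0.002]
wrist_force: [-0.8, 0.5, -2.8]
finger_gap: 0.0134
```

Run:
```python
from h import *
to(.519,-.0505,.0835,0.2);tilt()
```

```text
t 6.63 pos [ 0.4533 -0.0509  0.082 ] yaw 0.07 gap 0.0134 F [-0.8  0.5 -2.8] T [-0.05  0.24 -0.01]
shift units [0.11 0.01 2.63] rot units [-0.02  0.65 -0.01]
toolx [ 0.0647  0.0013 -0.9979] pitch nose-down deg -3.71 roll 0.07
```

Emit:
drive_tool(
  delta_rot=[
    [0,0,0],
    [0,0,0],
    [0,0,0],
  ],
  translation=[
    [-0.03,0,0.3],
    [0,0,0.3],
    [0,0,0],
  ],
  hand=[1,1,1],
)

```text
time: 6.88
ee_pos: [0.4615, -0.0523, 0.0817]
ee_rot: [-0.001, 1.523, -0.001]
wrist_force: [1.4, 0.5, -1.7]
finger_gap: 0.0131
```

Run:
```python
from h import *
to(.519,-.0505,.0835,0.2);tilt()
snap('top','t5');snap('side','s5')
crop('t5',315,230,355,290,'t5c',10)
crop('s5',270,235,370,310,'s5c',8)
```

```text
t 6.88 pos [ 0.4615 -0.0523  0.0817] yaw -0.03 gap 0.0131 F [ 1.4  0.5 -1.7] T [0.   0.07 0.01]
shift units [0.04 0.07 2.3 ] rot units [-0.04  0.47  0.01]
toolx [ 0.0475 -0.0012 -0.9989] pitch nose-down deg -2.72 roll -0.07
```

View pics/t5c.png

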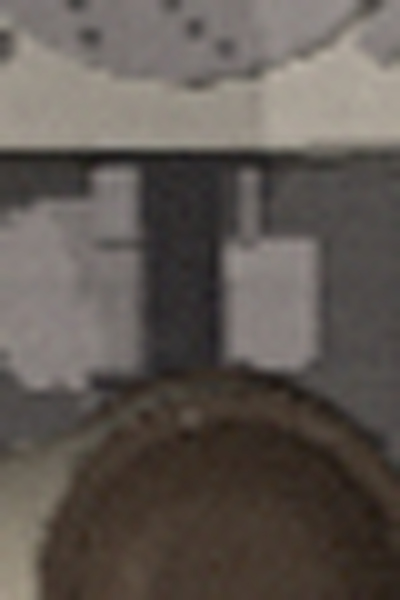

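View pics/s5c.png

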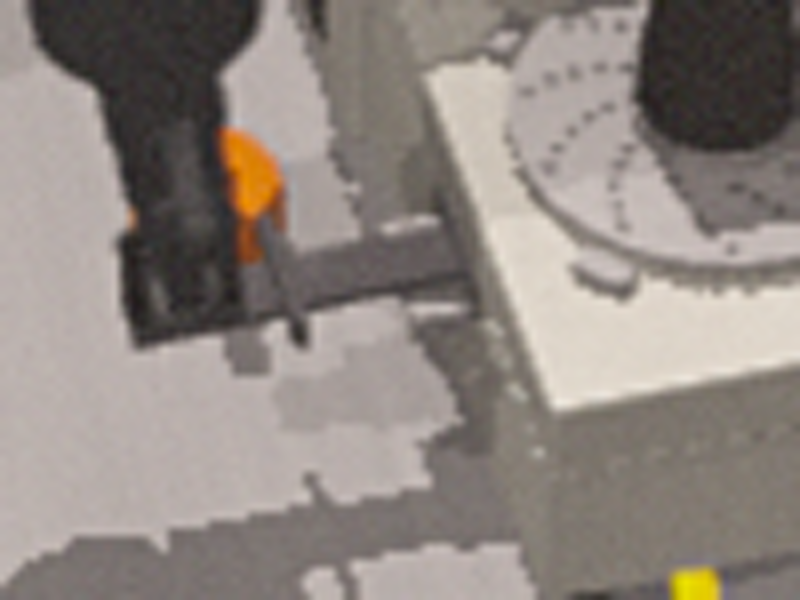

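Emit:
drive_tool(
  delta_rot=[
    [-0.04,-0.12,0],
    [0,0,0],
    [0,0,0],
  ],
  translation=[
    [-0.05,0.07,-0.15],
    [0,0,0],
    [0,0,0],
  ],
  hand=[1,1,1],
)

```text
time: 7.23
ee_pos: [0.4602, -0.0499, 0.0836]
ee_rot: [-0.004, 1.504, 0.003]
wrist_force: [0.7, 0.4, -0.5]
finger_gap: 0.0132
```

Run:
```python
from h import *
to(.519,-.0505,.0835,0.2);tilt()
```

```text
t 7.23 pos [ 0.4602 -0.0499  0.0836] yaw 0.24 gap 0.0132 F [ 0.7  0.4 -0.5] T [-0.02  0.15  0.05]
shift units [ 0.16 -0.03  2.34] rot units [0.01 0.67 0.01]
toolx [ 6.720e-02 -3.000e-04 -9.977e-01] pitch nose-down deg -3.85 roll -0.03
```

Emit:
drive_tool(
  delta_rot=[
    [0,0,0],
    [0,0,0],
    [0,0,0],
  ],
  translation=[
    [0.02,-0.02,0.2],
    [0.01,0,0.2],
    [0.01,0,0.2],
  ],
  hand=[1,1,1],
)

```text
time: 7.48
ee_pos: [0.4682, -0.0514, 0.082]
ee_rot: [-0.004, 1.519, 0.001]
wrist_force: [0.4, 0.6, -1.3]
finger_gap: 0.0128
```

Run:
```python
from h import *
to(.519,-.0505,.0835,0.2);tilt()
```

```text
t 7.48 pos [ 0.4682 -0.0514  0.082 ] yaw 0.19 gap 0.0128 F [ 0.4  0.6 -1.3] T [ 0.07  0.14 -0.03]
shift units [0.05 0.03 2.03] rot units [-0.    0.52  0.02]
toolx [ 0.052  -0.0022 -0.9986] pitch nose-down deg -2.98 roll -0.14
```

Emit:
drive_tool(
  delta_rot=[
    [0,-0.1,0],
    [0,0,0],
    [0,0,0],
    [0,0,0],
  ],
  translation=[
    [0,0.03,0.25],
    [0,0,0.25],
    [0,0,0.25],
    [0,0,0],
  ],
  hand=[1,1,1,1],
)

```text
time: 7.82
ee_pos: [0.4878, -0.0508, 0.0818]
ee_rot: [-0.004, 1.512, -0.0]
wrist_force: [0.9, -0.6, -3.9]
finger_gap: 0.0137
```

Run:
```python
from h import *
to(.519,-.0505,.0835,0.2);tilt()
snap('top','t6');snap('side','s6')
crop('t6',315,230,355,290,'t6c',10)
crop('s6',270,235,370,310,'s6c',8)
```

```text
t 7.82 pos [ 0.4878 -0.0508  0.0818] yaw 0.15 gap 0.0137 F [ 0.9 -0.6 -3.9] T [ 0.04  0.32 -0.02]
shift units [0.01 0.01 1.25] rot units [-0.01  0.58  0.03]
toolx [ 0.0583 -0.0029 -0.9983] pitch nose-down deg -3.34 roll -0.18
```

View pics/t6c.png

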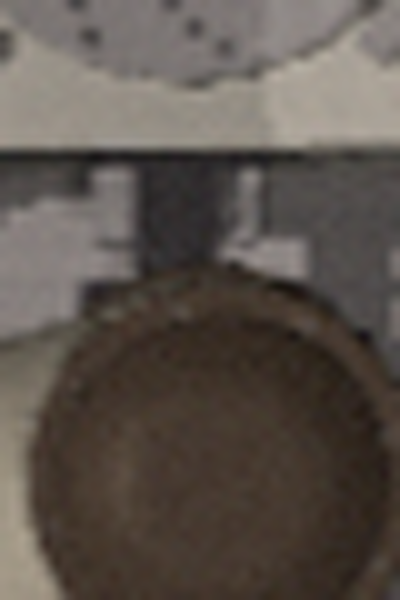

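View pics/s6c.png

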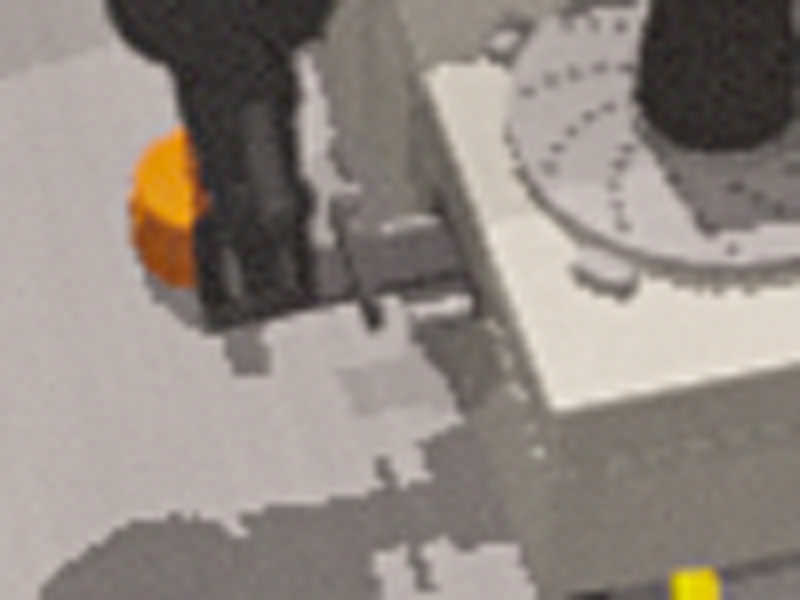

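Emit:
drive_tool(
  delta_rot=[
    [0,0,0],
    [0,0,0],
    [0,0,0],
    [0,0,0],
  ],
  translation=[
    [0,0,0.25],
    [0,0,0.25],
    [0,0,0.25],
    [0,0,0.25],
  ],
  hand=[1,1,1,1],
)

```text
time: 8.25
ee_pos: [0.5112, -0.0511, 0.0825]
ee_rot: [-0.004, 1.518, -0.001]
wrist_force: [-2.4, 0.1, -4.0]
finger_gap: 0.013
```

Run:
```python
from h import *
to(.519,-.0505,.0835,0.2);tilt()
```

```text
t 8.25 pos [ 0.5112 -0.0511  0.0825] yaw 0.1 gap 0.013 F [-2.4  0.1 -4. ] T [ 0.04  0.99 -0.07]
shift units [-0.02  0.02  0.31] rot units [-0.02  0.53  0.03]
toolx [ 0.0533 -0.0032 -0.9986] pitch nose-down deg -3.05 roll -0.19
```

Emit:
drive_tool(
  delta_rot=[
    [0,0,0],
    [0,0,0],
    [0,0,0],
    [0,0,0],
  ],
  translation=[
    [0.01,0,0.2],
    [0.01,0,0.2],
    [0.01,0,0.2],
    [0.01,0,0.2],
  ],
  hand=[1,1,1,1],
)

```text
time: 8.58
ee_pos: [0.522, -0.0519, 0.0816]
ee_rot: [-0.004, 1.545, -0.005]
wrist_force: [-19.2, 9.4, 19.1]
finger_gap: 0.0132
```

Run:
```python
from h import *
to(.519,-.0505,.0835,0.2);tilt()
snap('top','t7');snap('side','s7')
crop('t7',315,230,355,290,'t7c',10)
crop('s7',270,235,370,310,'s7c',8)
```

```text
t 8.58 pos [ 0.522  -0.0519  0.0816] yaw -0.03 gap 0.0132 F [-19.2   9.4  19.1] T [2.67 5.15 0.27]
shift units [-0.08  0.06 -0.12] rot units [-0.04  0.26  0.06]
toolx [ 0.0257 -0.0055 -0.9997] pitch nose-down deg -1.47 roll -0.32
```

View pics/s7c.png

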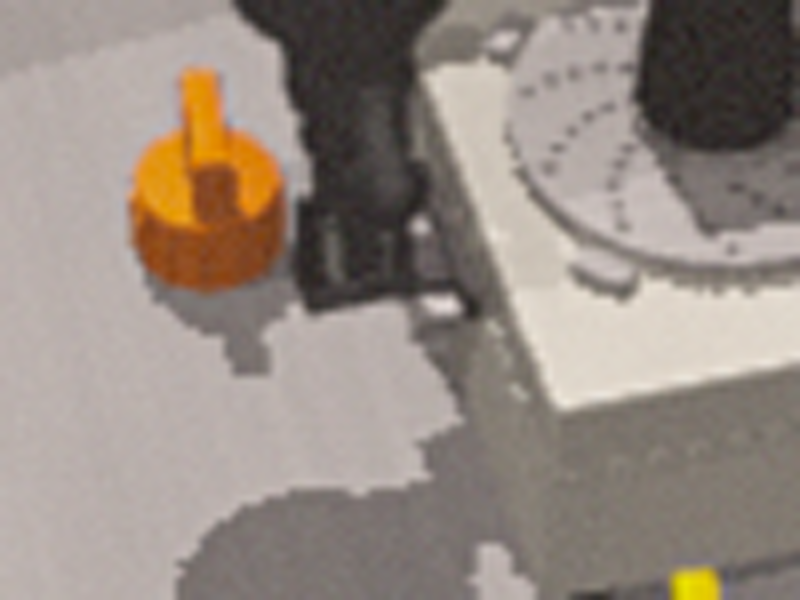

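Emit:
drive_tool(
  delta_rot=[
    [0,0,0],
    [0,0,0],
    [0,0,0],
    [0,0,0],
    [0,0,0],
    [0,0,0],
  ],
  translation=[
    [0,0,0.05],
    [0,0,0],
    [0,0,0],
    [0,0,0],
    [0,0,0],
    [0,0,0],
  ],
  hand=[1,1,0.6,0.5,0.5,0.5],
)

```text
time: 9.18
ee_pos: [0.5302, -0.0509, 0.0862]
ee_rot: [-0.006, 1.529, -0.001]
wrist_force: [0.1, 0.6, 0.1]
finger_gap: 0.0426
```

Run:
```python
from h import *
to(.519,-.0505,.0835,0.2);tilt()
```

```text
t 9.18 pos [ 0.5302 -0.0509  0.0862] yaw 0.16 gap 0.0426 F [0.1 0.6 0.1] T [0.03 0.12 0.03]
shift units [ 0.09  0.02 -0.45] rot units [-0.01  0.41  0.04]
toolx [ 0.0414 -0.0042 -0.9991] pitch nose-down deg -2.37 roll -0.25
```

Emit:
drive_tool(
  delta_rot=[
    [0,0,0],
    [0,0.2,0],
    [0,0.2,0],
    [0,0,0],
    [0,0,0],
    [0,0,0],
    [0,0,0],
  ],
  translation=[
    [-0.8,0,-0.2],
    [-1,0,-0.1],
    [-1,0,0],
    [-1,0,0],
    [-1,0,0],
    [-0.8,0,-0.5],
    [0,0,0],
  ],
  hand=[0.3,0.3,0.3,0.3,0.3,0.3,0.3],
)

```text
time: 9.77
ee_pos: [0.5122, -0.0506, 0.2341]
ee_rot: [-0.007, 1.562, -0.002]
wrist_force: [-0.6, -0.7, 0.0]
finger_gap: 0.0595
```

Run:
```python
from h import *
to(.6465,-.05,.23,0.2);tilt()
snap('top','t8');snap('side','s8');snap('wrist','w8')
crop('t8',315,230,355,290,'t8c',10)
crop('s8',270,235,370,310,'s8c',8)
```

```text
t 9.77 pos [ 0.5122 -0.0506  0.2341] yaw 0.18 gap 0.0595 F [-0.6 -0.7  0. ] T [0.05 0.02 0.03]
shift units [0.21 0.01 5.37] rot units [-0.    0.09  0.05]
toolx [ 0.009  -0.0052 -0.9999] pitch nose-down deg -0.52 roll -0.3
```

View pics/s8c.png

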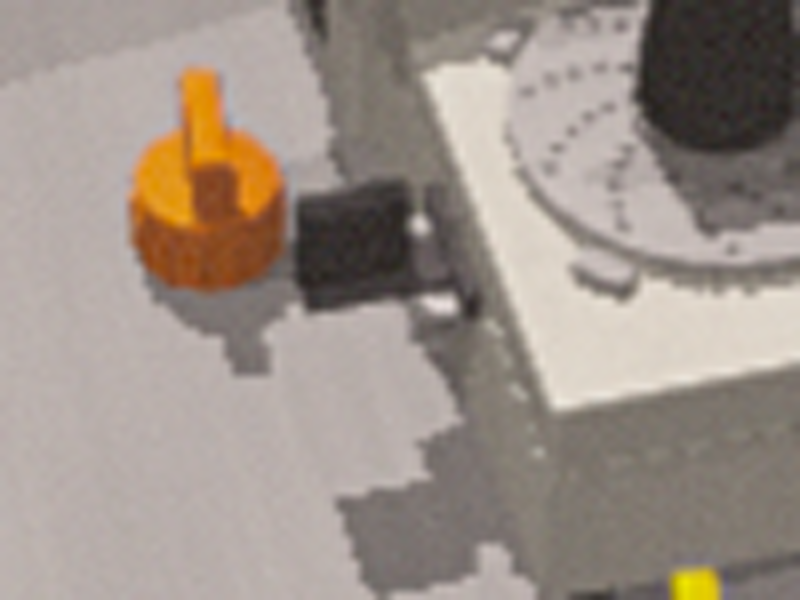

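View pics/w8.png

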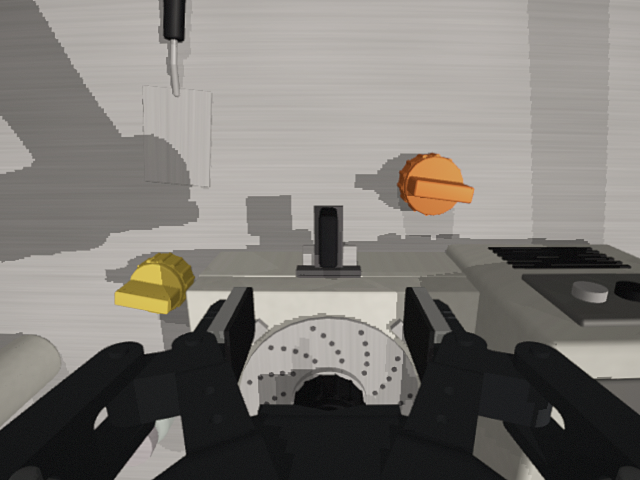

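Run:
```python
from h import *
crop('w8',270,190,390,300,'w8c',6)
for gx in (.519,):
  P=keypts(gx,-.0505,.069,0.2,0)
  overlay('w8',P,270,190,390,300,'o_w',6)
  overlay('s8',P,270,235,370,310,'o_s',8)
w=lambda u,v,z: (pix2w('w8',270+u/6,190+v/6,z)*1000).round(1)
```

```text
(no output)
```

View pics/w8c.png

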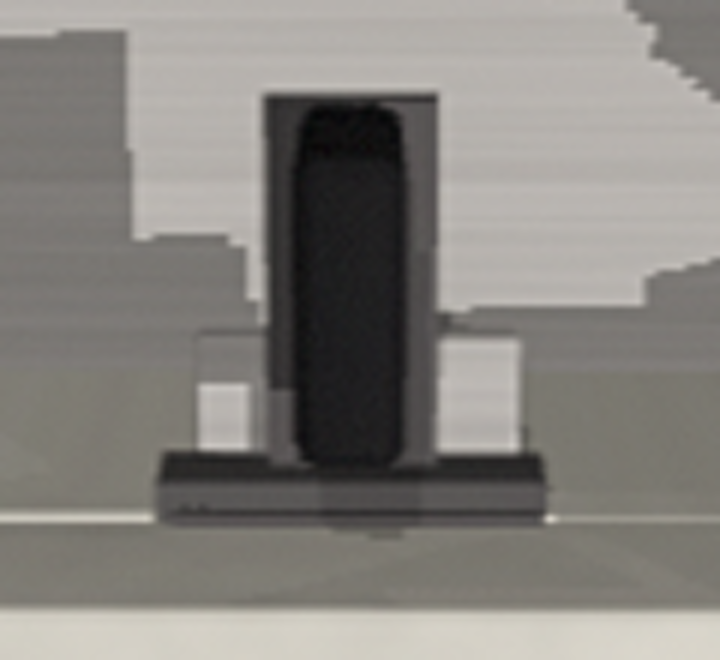

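View pics/o_w.png

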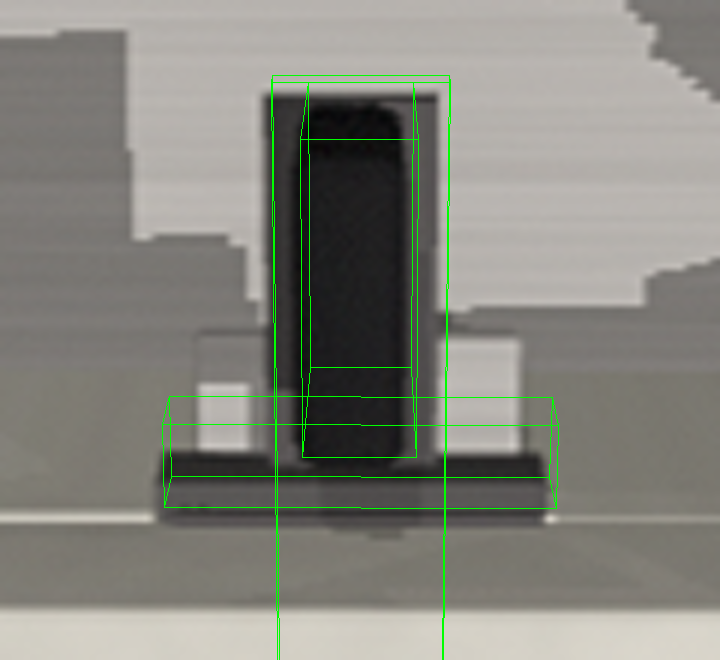

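View pics/o_s.png

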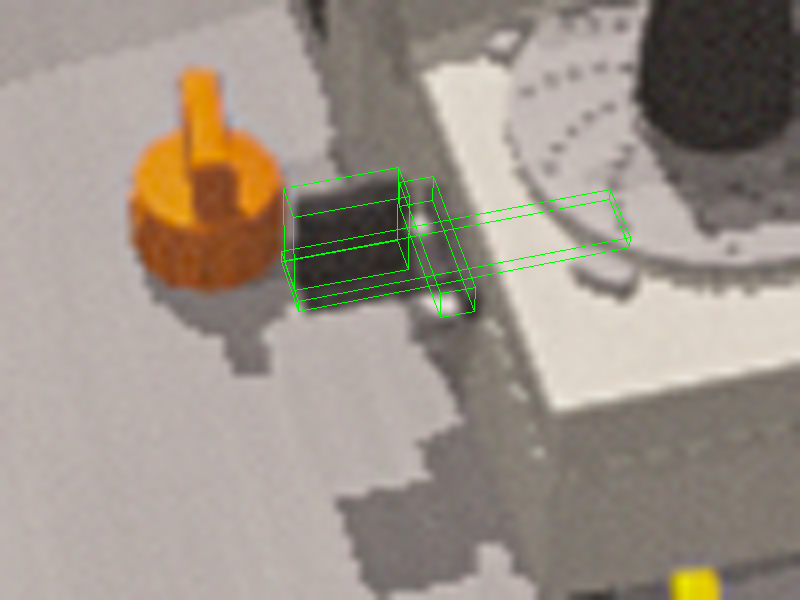

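Run:
```python
from h import *
c=lambda x,y,z: ((w2pix('w8',[x,y,z])[0]+.5-[270,190])*6).round(1)
for x in (.557,.559,.561): print(x,'deck edge',c(x,-.05,.11),'sh top front',c(x,-.05,.08),'sh top rear',c(x-.012,-.05,.08),'plate rear',c(x-.058,-.05,.073),'ledge front',c(x-.023,-.03,.068),c(x-.023,-.0735,.068))
```

```text
0.557 deck edge [362.3 592.6] sh top front [363.1 505.1] sh top rear [363.5 423. ] plate rear [365.3  81.3] ledge front [506.7 321.3] [196.8 319.6]
0.559 deck edge [362.2 607.3] sh top front [363.  518.6] sh top rear [363.5 436.8] plate rear [365.2  96. ] ledge front [506.4 334.9] [197.1 333.2]
0.561 deck edge [362.2 621.9] sh top front [363.  532.1] sh top rear [363.4 450.5] plate rear [365.2 110.6] ledge front [506.1 348.5] [197.3 346.8]
```

Emit:
drive_tool(
  delta_rot=[
    [0,0.1,0.05],
    [0,0,0],
    [0,0,0],
    [0,0,0],
    [0,0,0],
    [0,0,0],
  ],
  translation=[
    [-0.5,0,0.8],
    [-0.5,0,0.8],
    [0,0,0.8],
    [0,0,0.8],
    [0,0,0.4],
    [0,0,0],
  ],
  hand=[0.3,0.3,0.3,0.3,0.3,0.3],
)

```text
time: 10.42
ee_pos: [0.6006, -0.0507, 0.242]
ee_rot: [-0.002, 1.6, -0.0]
wrist_force: [0.8, -0.3, 0.9]
finger_gap: 0.0597
```

Run:
```python
from h import *
to(.648,-.0505,.23,0.2);tilt()
snap('wrist','w9')
```

```text
t 10.42 pos [ 0.6006 -0.0507  0.242 ] yaw 0.08 gap 0.0597 F [ 0.8 -0.3  0.9] T [ 0.02 -0.06 -0.03]
shift units [0.43 0.01 1.91] rot units [-0.02 -0.29  0.01]
toolx [-0.0292 -0.0016 -0.9996] pitch nose-down deg 1.67 roll -0.09
```

View pics/w9.png

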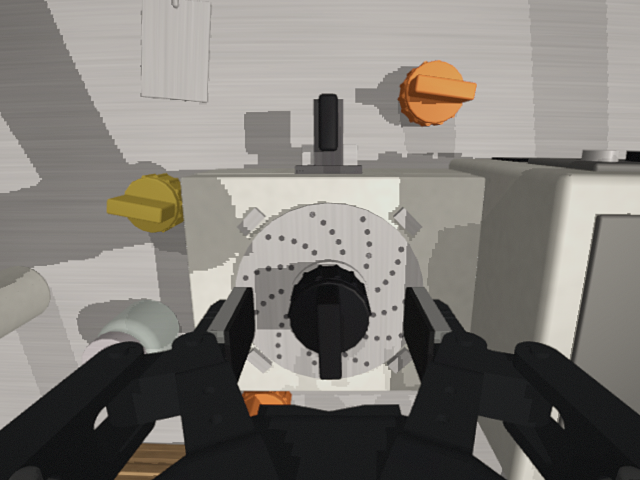

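Run:
```python
from h import *
im=cv2.imread('pics/w9.png')[250:390,280:380]; im=np.clip(im.astype(float)*3,0,255).astype(np.uint8)
cv2.imwrite('pics/w9c.png',cv2.resize(im,None,fx=4,fy=4,interpolation=cv2.INTER_CUBIC))
```

```text
(no output)
```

View pics/w9c.png

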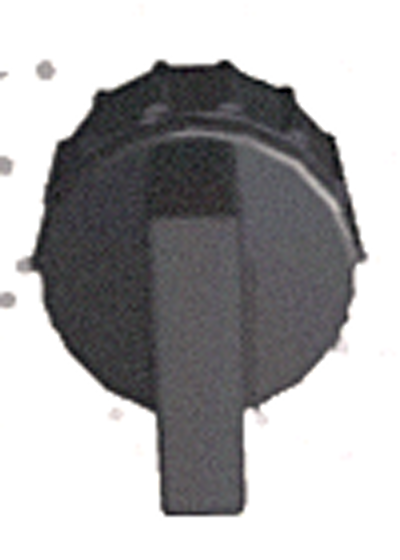

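Run:
```python
from h import *
p=lambda *a:print(*[np.round(x*1000,1) for x in a])
w=lambda u,v: pix2w('w9',280+u/4-.5+.125,250+v/4-.375,.188)
a,b,c,d=w(151,217),w(238,217),w(162,514),w(245,514)
p(a,b,c,d,(a+b+c+d)/4); f=(c+d-a-b)/2; print(np.linalg.norm(f), np.degrees(np.arctan2(f[1],f[0])))
s=lambda u,v: pix2w('w9',280+u/4-.5,250+v/4-.5,.157)
p(s(40,265),s(355,265))
```

```text
[624.6 -57.1 188. ] [624.6 -44.8 188. ] [673.  -55.7 188. ] [673.  -43.2 188. ] [648.8 -50.2 188. ]
0.04839789867868791 1.7293408448499228
[647.  -76.7 157. ] [646.8 -24.5 157. ]
```

Emit:
drive_tool(
  delta_rot=[
    [-0.25,-0.3,0],
    [0,0,0],
    [0,0,0],
    [0,0,0],
  ],
  translation=[
    [0,0,0.8],
    [0,0,0.8],
    [0,0,0.25],
    [0,0,0],
  ],
  hand=[0.3,0.3,0.3,0.3],
)

```text
time: 10.8
ee_pos: [0.6432, -0.0501, 0.2359]
ee_rot: [-0.022, 1.581, 0.02]
wrist_force: [0.3, -0.7, -0.9]
finger_gap: 0.06
```

Run:
```python
from h import *
to(.6485,-.0502,.161,1.7);tilt()
```

```text
t 10.8 pos [ 0.6432 -0.0501  0.2359] yaw 1.55 gap 0.06 F [ 0.3 -0.7 -0.9] T [-0.03  0.06  0.04]
shift units [ 2.99 -0.01  0.24] rot units [-0.03 -0.1   0.01]
toolx [-0.0099 -0.0013 -0.9999] pitch nose-down deg 0.57 roll -0.06
```

Emit:
drive_tool(
  delta_rot=[
    [0,-0.1,0],
    [0,0,0],
    [0,0,0],
    [0,0,0],
    [0,0,0],
  ],
  translation=[
    [0.6,0,0.2],
    [0.7,0,0],
    [0.7,0,0],
    [0.4,0,0],
    [0,0,0],
  ],
  hand=[0.3,0.3,0.3,0.3,0.3],
)

```text
time: 11.22
ee_pos: [0.6434, -0.05, 0.1731]
ee_rot: [-0.021, 1.574, 0.02]
wrist_force: [-0.1, -0.0, -0.7]
finger_gap: 0.0594
```

Run:
```python
from h import *
to(.6485,-.0502,.161,1.7);tilt()
```

```text
t 11.22 pos [ 0.6434 -0.05    0.1731] yaw 1.5 gap 0.0594 F [-0.1 -0.  -0.7] T [ 0.02  0.02 -0.01]
shift units [ 0.48 -0.01  0.21] rot units [-0.03 -0.03  0.  ]
toolx [-3.e-03 -5.e-04 -1.e+00] pitch nose-down deg 0.17 roll -0.02
```

Emit:
drive_tool(
  delta_rot=[
    [0,0,0],
    [0,0,0],
    [0,0,0],
  ],
  translation=[
    [0.4,0,0.2],
    [0,0,0.05],
    [0,0,0],
  ],
  hand=[0.3,0.3,0.3],
)

```text
time: 11.47
ee_pos: [0.6495, -0.05, 0.1638]
ee_rot: [-0.022, 1.573, 0.02]
wrist_force: [-0.7, 0.5, 1.6]
finger_gap: 0.0597
```

Run:
```python
from h import *
to(.6485,-.0502,.161,1.7);tilt()
```

```text
t 11.47 pos [ 0.6495 -0.05    0.1638] yaw 1.53 gap 0.0597 F [-0.7  0.5  1.6] T [ 0.   -0.02 -0.06]
shift units [ 0.11 -0.01 -0.04] rot units [-0.03 -0.02  0.01]
toolx [-2.e-03 -9.e-04 -1.e+00] pitch nose-down deg 0.12 roll -0.05
```

Emit:
drive_tool(
  delta_rot=[
    [0,0,0],
    [0,0,0],
    [0,0,0],
    [0,0,0],
    [0,0,0],
    [0,0,0],
    [0,0,0],
  ],
  translation=[
    [0.08,0,-0.03],
    [0,0,0],
    [0,0,0],
    [0,0,0],
    [0,0,0],
    [0,0,0],
    [0,0,0],
  ],
  hand=[1,1,1,1,1,1,1],
  force=50,
)

```text
time: 12.05
ee_pos: [0.6496, -0.0499, 0.1637]
ee_rot: [-0.021, 1.569, 0.021]
wrist_force: [-0.0, 0.5, -0.8]
finger_gap: 0.0131
```

Run:
```python
from h import *
to(.6485,-.0502,.161,1.7);tilt();print(state()['q'].round(3))
```

```text
t 12.05 pos [ 0.6496 -0.0499  0.1637] yaw 1.52 gap 0.0131 F [-0.   0.5 -0.8] T [-0.04 -0.02 -0.02]
shift units [ 0.11 -0.01 -0.04] rot units [-0.03  0.01  0.  ]
toolx [ 1.4e-03 -2.0e-04 -1.0e+00] pitch nose-down deg -0.08 roll -0.02
[ 1.710e-01  4.790e-01 -1.700e-02  1.000e-03 -1.074e+00 -1.716e+00]
```

Emit:
drive_tool(
  delta_rot=[
    [-0.4,0,0],
    [-0.4,0,0],
    [-0.4,0,0],
  ],
  translation=[
    [0,0,0],
    [0,0,0],
    [0,0,0],
  ],
  hand=[1,1,1],
)

```text
time: 12.3
ee_pos: [0.6499, -0.0498, 0.1637]
ee_rot: [-0.119, 1.565, 0.118]
wrist_force: [1.0, 1.0, -1.3]
finger_gap: 0.013
```

Run:
```python
from h import *
to(.6496,-.0499,.1637,1.5);tilt();print(state()['tau'].round(2))
```

```text
t 12.3 pos [ 0.6499 -0.0498  0.1637] yaw 8.65 gap 0.013 F [ 1.   1.  -1.3] T [ 0.03 -0.03  0.03]
shift units [ 0.   -0.   -0.01] rot units [1.25 0.02 0.  ]
toolx [ 0.0024 -0.     -1.    ] pitch nose-down deg -0.13 roll -0.02
[ -0.06 -43.44  18.05   4.11  -0.1   -0.33]
```

Emit:
drive_tool(
  delta_rot=[
    [-0.4,0,0],
    [-0.4,0,0],
    [-0.4,0,0],
  ],
  translation=[
    [0,0,0],
    [0,0,0],
    [0,0,0],
  ],
  hand=[1,1,1],
)

```text
time: 12.55
ee_pos: [0.6504, -0.0496, 0.1637]
ee_rot: [-0.217, 1.556, 0.217]
wrist_force: [-1.2, -0.8, -1.2]
finger_gap: 0.0127
```

Run:
```python
from h import *
to(.6496,-.0499,.1637,1.5);tilt();print(state()['tau'].round(2))
```

```text
t 12.55 pos [ 0.6504 -0.0496  0.1637] yaw 15.88 gap 0.0127 F [-1.2 -0.8 -1.2] T [ 0.07 -0.05 -0.  ]
shift units [ 0.   -0.   -0.03] rot units [2.51 0.04 0.  ]
toolx [ 3.5e-03  4.0e-04 -1.0e+00] pitch nose-down deg -0.2 roll -0.03
[ -0.17 -43.41  18.03   4.13  -0.08  -0.32]
```

Emit:
drive_tool(
  delta_rot=[
    [-0.4,0,0],
    [-0.4,0,0],
    [-0.4,0,0],
  ],
  translation=[
    [0,0,0],
    [0,0,0],
    [0,0,0],
  ],
  hand=[1,1,1],
)

```text
time: 12.8
ee_pos: [0.6508, -0.0492, 0.1637]
ee_rot: [-0.316, 1.543, 0.316]
wrist_force: [1.1, 0.4, -0.3]
finger_gap: 0.0129
```

Run:
```python
from h import *
to(.6496,-.0499,.1637,1.5);tilt();print(state()['tau'].round(2))
```

```text
t 12.8 pos [ 0.6508 -0.0492  0.1637] yaw 23.11 gap 0.0129 F [ 1.1  0.4 -0.3] T [ 0.1  -0.03 -0.03]
shift units [ 0.   -0.01 -0.05] rot units [3.77 0.05 0.  ]
toolx [ 0.0045  0.001  -1.    ] pitch nose-down deg -0.26 roll -0.05
[ -0.2  -43.38  18.05   4.16  -0.06  -0.32]
```

Emit:
drive_tool(
  delta_rot=[
    [-0.3,0,0],
    [-0.3,0,0],
  ],
  translation=[
    [0,0,0],
    [0,0,0],
  ],
  hand=[1,1],
)

```text
time: 12.97
ee_pos: [0.6507, -0.049, 0.1637]
ee_rot: [-0.366, 1.535, 0.366]
wrist_force: [-0.7, 1.4, 0.3]
finger_gap: 0.0131
```

Run:
```python
from h import *
to(.6496,-.0499,.1637,1.5);tilt();print(state()['tau'].round(2))
```

```text
t 12.97 pos [ 0.6507 -0.049   0.1637] yaw 26.75 gap 0.0131 F [-0.7  1.4  0.3] T [ 0.06  0.09 -0.03]
shift units [ 0.   -0.01 -0.05] rot units [ 4.41  0.04 -0.  ]
toolx [ 0.0042  0.0013 -1.    ] pitch nose-down deg -0.25 roll -0.04
[ -0.15 -43.17  18.18   4.17   0.11  -0.23]
```

Emit:
drive_tool(
  delta_rot=[
    [-0.3,0,0],
    [-0.3,0,0],
    [-0.3,0,0],
  ],
  translation=[
    [0,0,0],
    [0,0,0],
    [0,0,0],
  ],
  hand=[1,1,1],
)

```text
time: 13.22
ee_pos: [0.6504, -0.0489, 0.1637]
ee_rot: [-0.439, 1.522, 0.44]
wrist_force: [-0.4, -0.0, 0.4]
finger_gap: 0.0132
```

Run:
```python
from h import *
to(.6496,-.0499,.1637,1.5);tilt();print(state()['tau'].round(2))
```

```text
t 13.22 pos [ 0.6504 -0.0489  0.1637] yaw 32.16 gap 0.0132 F [-0.4 -0.   0.4] T [-0.05  0.08  0.  ]
shift units [ 0.   -0.02 -0.05] rot units [ 5.35  0.04 -0.  ]
toolx [ 0.0036  0.0013 -1.    ] pitch nose-down deg -0.22 roll -0.05
[ 6.000e-02 -4.331e+01  1.817e+01  4.080e+00  4.000e-02 -2.300e-01]
```

Emit:
drive_tool(
  delta_rot=[
    [-0.3,0,0],
    [-0.3,0,0],
    [-0.3,0,0],
  ],
  translation=[
    [0,0,0],
    [0,0,0],
    [0,0,0],
  ],
  hand=[1,1,1],
)

```text
time: 13.47
ee_pos: [0.6503, -0.0489, 0.1637]
ee_rot: [-0.513, 1.506, 0.513]
wrist_force: [0.1, 0.2, -1.3]
finger_gap: 0.013
```

Run:
```python
from h import *
to(.6496,-.0499,.1637,1.5);tilt();print(state()['tau'].round(2))
snap('wrist','w10')
```

```text
t 13.47 pos [ 0.6503 -0.0489  0.1637] yaw 37.58 gap 0.013 F [ 0.1  0.2 -1.3] T [-0.05  0.05 -0.03]
shift units [-0.   -0.02 -0.05] rot units [ 6.3   0.03 -0.  ]
toolx [ 0.0031  0.0014 -1.    ] pitch nose-down deg -0.19 roll -0.05
[ 9.000e-02 -4.330e+01  1.817e+01  4.060e+00  4.000e-02 -2.300e-01]
```

View pics/w10.png

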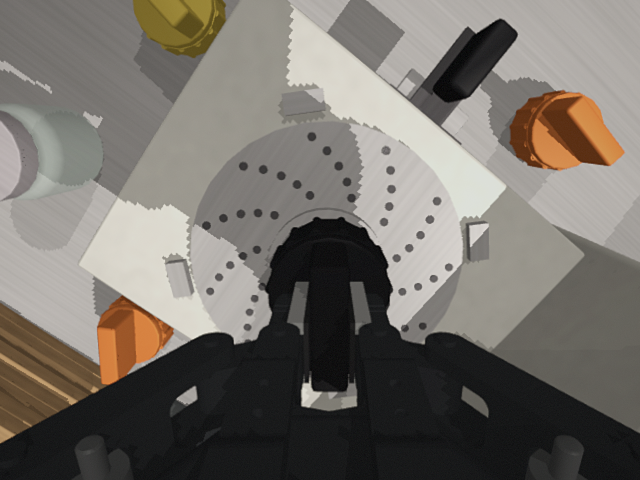

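Emit:
drive_tool(
  delta_rot=[
    [-0.5,0,0],
    [-0.5,0,0],
    [-0.5,0,0],
    [-0.5,0,0],
    [-0.5,0,0],
    [-0.5,0,0],
    [-0.5,0,0],
    [-0.5,0,0],
  ],
  translation=[
    [0,0,0],
    [0,0,0],
    [0,0,0],
    [0,0,0],
    [0,0,0],
    [0,0,0],
    [0,0,0],
    [0,0,0],
  ],
  hand=[1,1,1,1,1,1,1,1],
)

```text
time: 14.18
ee_pos: [0.6502, -0.0494, 0.1637]
ee_rot: [-0.833, 1.403, 0.831]
wrist_force: [-0.3, 0.2, -1.4]
finger_gap: 0.013
```

Run:
```python
from h import *
to(.6496,-.0499,.1637,1.5);tilt();print(state()['tau'].round(2))
```

```text
t 14.18 pos [ 0.6502 -0.0494  0.1637] yaw 61.28 gap 0.013 F [-0.3  0.2 -1.4] T [ 0.05  0.13 -0.02]
shift units [ 0.    0.01 -0.03] rot units [1.043e+01 3.000e-02 1.000e-02]
toolx [ 2.9e-03  6.0e-04 -1.0e+00] pitch nose-down deg -0.11 roll -0.13
[-2.000e-02 -4.323e+01  1.818e+01  4.120e+00  8.000e-02 -3.900e-01]
```

Run:
```python
from h import *
snap('wrist','w11')
def rect(f):
    n=300; c=np.array([.6488,-.0502]); g=np.linspace(-.08,.08,n)
    X,Y=np.meshgrid(g,g,indexing='ij'); P=np.stack([c[0]+X[::-1],c[1]+Y[:,::-1],np.full_like(X,.118)],-1).reshape(-1,3)
    q=w2pix(f,P).reshape(n,n,2).astype(np.float32)
    return cv2.remap(cv2.imread('pics/'+f+'.png'),q[...,0],q[...,1],cv2.INTER_LINEAR)
def pol(f): return rect(f)
cv2.imwrite('pics/rect.png',cv2.resize(np.hstack([rect('w9'),rect('w10'),rect('w11')]),(798,266)))
```

```text
(no output)
```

View pics/rect.png

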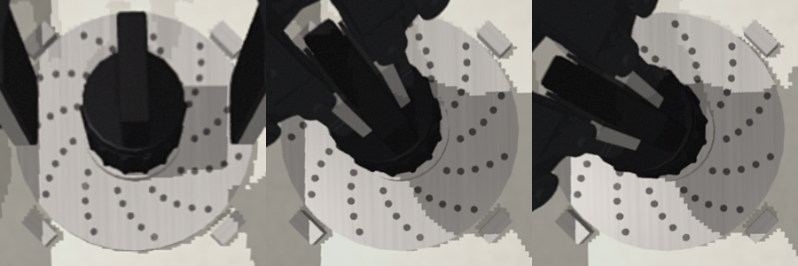

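Emit:
drive_tool(
  delta_rot=[
    [-0.5,0,0],
    [-0.5,0,0],
    [-0.5,0,0],
    [-0.5,0,0],
    [-0.5,0,0],
    [-0.5,0,0],
    [-0.5,0,0],
  ],
  translation=[
    [0,0,0],
    [0,0,0],
    [0,0,0],
    [0,0,0],
    [0,0,0],
    [0,0,0],
    [0,0,0],
  ],
  hand=[1,1,1,1,1,1,1],
)

```text
time: 14.82
ee_pos: [0.6504, -0.0497, 0.1638]
ee_rot: [-1.103, 1.272, 1.099]
wrist_force: [-0.4, 0.3, -1.1]
finger_gap: 0.013
```

Run:
```python
from h import *
to(.6496,-.0499,.1637,82);tilt();print(state()['tau'].round(2))
```

```text
t 14.82 pos [ 0.6504 -0.0497  0.1638] yaw 81.67 gap 0.013 F [-0.4  0.3 -1.1] T [ 0.02  0.   -0.  ]
shift units [ 0.    0.03 -0.01] rot units [-0.06  0.01  0.03]
toolx [ 3.3e-03  2.0e-04 -1.0e+00] pitch nose-down deg -0.04 roll -0.18
[-1.000e-02 -4.333e+01  1.814e+01  4.090e+00  2.000e-02 -3.900e-01]
```

Emit:
drive_tool(
  delta_rot=[
    [-0.2,0,0],
    [0,0,0],
    [0,0,0],
  ],
  translation=[
    [0,0,0],
    [-0.15,0,0],
    [0,0,0],
  ],
  hand=[1,1,1],
)

```text
time: 15.07
ee_pos: [0.6505, -0.0498, 0.1674]
ee_rot: [-1.116, 1.265, 1.112]
wrist_force: [-0.5, 0.3, -0.9]
finger_gap: 0.0127
```

Run:
```python
from h import *
to(.6496,-.0499,.1637,82);tilt()
```

```text
t 15.07 pos [ 0.6505 -0.0498  0.1674] yaw 82.67 gap 0.0127 F [-0.5  0.3 -0.9] T [-0.02 -0.04  0.13]
shift units [ 0.15  0.04 -0.01] rot units [0.12 0.   0.03]
toolx [ 0.0031  0.     -1.    ] pitch nose-down deg -0.02 roll -0.17
```

Rising freely; lift slowly at first, then on.

Emit:
drive_tool(
  delta_rot=[
    [0,0,0],
    [0,0,0],
    [0,0,0],
    [0,0,0],
  ],
  translation=[
    [-0.2,0,0],
    [-0.2,0,0],
    [-0.2,0,0],
    [0,0,0],
  ],
  hand=[1,1,1,1],
)

```text
time: 15.4
ee_pos: [0.6503, -0.0499, 0.1837]
ee_rot: [-1.113, 1.266, 1.11]
wrist_force: [0.5, 0.4, -0.7]
finger_gap: 0.0133
```

Run:
```python
from h import *
to(.6496,-.0499,.1637,82);tilt()
```

```text
t 15.4 pos [ 0.6503 -0.0499  0.1837] yaw 82.48 gap 0.0133 F [ 0.5  0.4 -0.7] T [-0.04 -0.06 -0.02]
shift units [ 0.8   0.03 -0.  ] rot units [0.08 0.   0.03]
toolx [ 2.6e-03 -1.0e-04 -1.0e+00] pitch nose-down deg -0.01 roll -0.15
```

Emit:
drive_tool(
  delta_rot=[
    [0,0,0],
    [0,0,0],
    [0,0,0],
    [0,0,0],
    [0,0,0],
    [0,0,0],
    [0,0,0],
    [0,0,0],
    [0,0,0],
  ],
  translation=[
    [-0.5,0,0],
    [-0.7,0,0],
    [-0.7,0,0],
    [-0.7,0,0],
    [-0.7,0,0],
    [-0.7,0,0],
    [-0.3,0,0],
    [0,0,0],
    [0,0,0],
  ],
  hand=[1,1,1,1,1,1,1,1,1],
)

```text
time: 16.15
ee_pos: [0.6481, -0.0491, 0.2961]
ee_rot: [-1.108, 1.269, 1.112]
wrist_force: [0.0, -0.4, -2.6]
finger_gap: 0.0131
```

Run:
```python
from h import *
to(.6496,-.0499,.28,82);tilt()
snap('side','s12');snap('wrist','w12');snap('top','t12')
crop('s12',240,130,440,330,'s12c',3)
```

```text
t 16.15 pos [ 0.6481 -0.0491  0.2961] yaw 82.33 gap 0.0131 F [ 0.  -0.4 -2.6] T [-0.    0.06  0.02]
shift units [ 0.65 -0.06 -0.02] rot units [ 0.06  0.02 -0.01]
toolx [-9.0e-04  2.2e-03 -1.0e+00] pitch nose-down deg -0.12 roll 0.07
```

View pics/s12c.png

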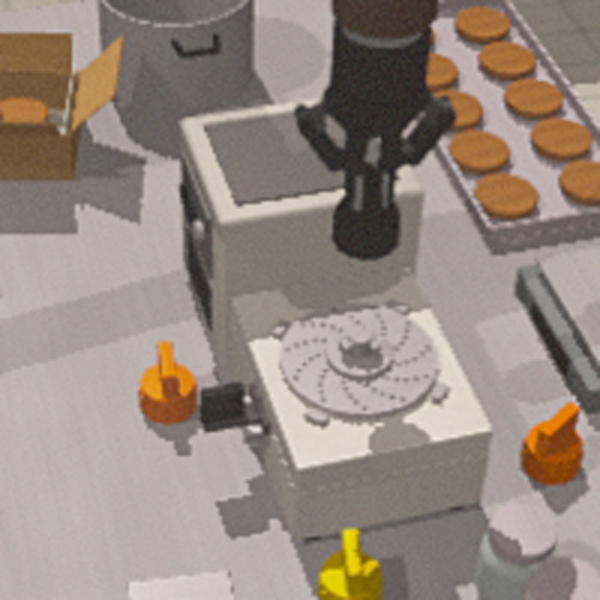

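View pics/w12.png

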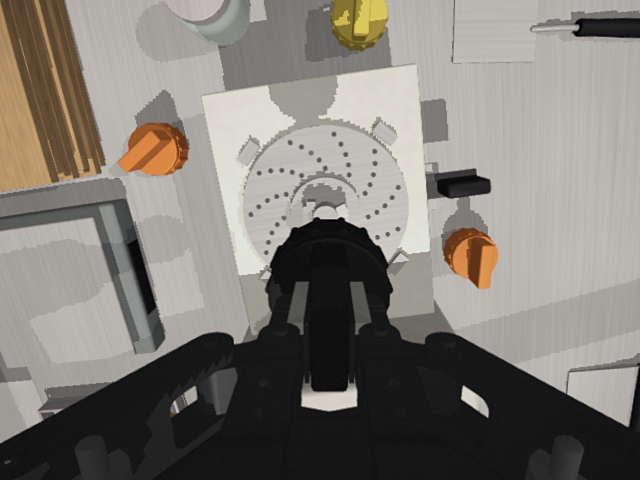

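View pics/t12.png

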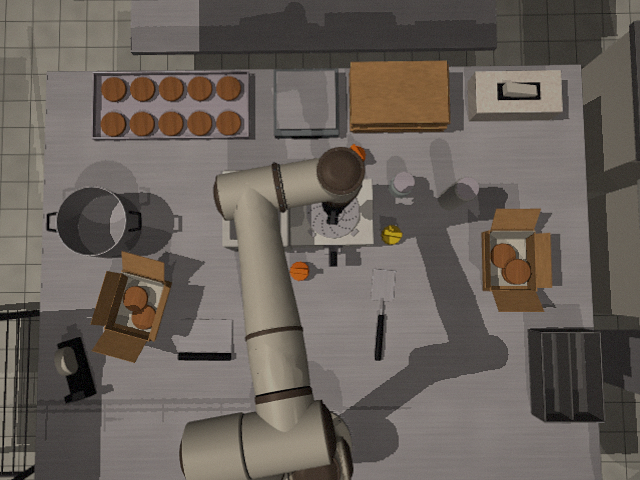

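Emit:
drive_tool(
  delta_rot=[
    [0,0,0],
    [0,0,0],
    [0,0,0],
    [0,0,0],
  ],
  translation=[
    [0,0,0],
    [0,0,0],
    [0,0,0],
    [0,0,0],
  ],
  hand=[1,1,1,1],
)

```text
time: 16.63
ee_pos: [0.6465, -0.0492, 0.2909]
ee_rot: [-1.104, 1.277, 1.118]
wrist_force: [0.0, 0.9, -0.6]
finger_gap: 0.0128
```

Run:
```python
from h import *
to(.6496,-.0499,.28,82); print(state()['dq'].round(3))
snap('side','s13')
a=cv2.imread('pics/s8.png')[235:310,270:370];b=cv2.imread('pics/s13.png')[235:310,270:370]
cv2.imwrite('pics/cmp.png',cv2.resize(np.hstack([a,b]),None,fx=4,fy=4,interpolation=cv2.INTER_CUBIC))
ka=a[20:45,35:65].astype(int).sum(2);kb=b[20:45,35:65].astype(int).sum(2);print(abs(ka-kb).mean())
```

```text
t 16.63 pos [ 0.6465 -0.0492  0.2909] yaw 82.32 gap 0.0128 F [ 0.   0.9 -0.6] T [-0.03 -0.03 -0.01]
shift units [ 0.44 -0.13 -0.01] rot units [ 0.06 -0.   -0.1 ]
[-0.002  0.009 -0.007 -0.002  0.001 -0.001]
9.322666666666667
```

View pics/cmp.png

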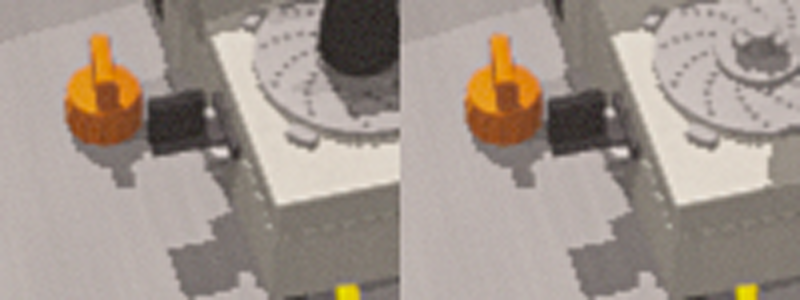

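```bash
python3 -c "
from rig import *
print(finish_job())"
```

```text
the job is handed in; nothing more can be done
None
```

I pushed the spindle key fully home, then unscrewed the cap and lifted it off. The job was handed in at about 16.6 s, with the gripper holding the cap. No verdict was reported.

- **Key:** It stopped against the chopper's front at about 19 N. After I let go, the wrist picture showed its shoulder on the front face to within about 1 mm. At the end the side camera showed it unmoved.
- **Thread:** It unscrews counter-clockwise seen from above, so it is a right-hand thread. I turned the cap about 81° in small steps with almost no torque and met no stop. I did not try the other direction.
- **Cap:** It came up freely. It is held at the 13 mm bar, upright within about 1°, with its lower edge about 127 mm above the seat.
- **Other things:** In the last top picture the other things look to be where they were; I did not measure this.

Two checks were not perfect:
- **Camera disagreement:** The top and wrist cameras differed by about 2 mm in x. I used the wrist camera, which agreed with the contact positions.
- **Arm sag:** The arm sank about 5 mm during the last holding rows. The joint speeds were at most about 0.009 rad/s when I handed in.

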